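# Load the tilting flow lane with sweet tins

## Task

First take the wooden chock out of the loading lane and lay it on the black plate on the nearer purple mat; then lift the lane by the bar at its far end until it stands at the 25 degree line, and let it stay there. Set every small rectangular tin standing on the table down on the open upper part of the sloped lane, so that each slides down under the rails and they end in one closed row against the stop. With all the tins in and the lane still raised, gently lower the lane back to level with the tins in it; do not disturb the tray of sweets.

Things in the scene. Friction and masses are not known exactly. Their poses are not given: they have to be found in the camera images.
- lane (a joint): tilt of the lane in rad: 0 level (as it starts), grows as the far end is lifted, 0.436 = 25 degrees (long dark line on the white angle plate at the lane's left; short ticks every 5 degrees), end stop 0.65. Stiff hinge (2.2 N m friction) that stays where it is left: lifting takes about 10 N at the bar; pushing down over about 10 N on the open upper part makes it sink
- lane_entry (a point): on the lane's slippery floor (friction about 0.24) in the middle of its open upper part. Turns with the lane: x along it to the far end, y across to the left, z square out of the floor. Open from x = -0.05 to 0.06 m: walls 8 mm high and 6 mm thick, 56 mm apart, no wall at the far end. Stop's inner face: x = -0.25 m, near the robot. Hinge line: at x = -0.17, z = 0 m, 75 mm above the table
- lane_bar (a point): middle of the round lift bar beyond the lane's far end: 10 mm thick, 72 mm long (y), at x = 0.10, z = 0.01 m in lane_entry's axes; clear 35 mm before it and below. Between stop and open part (lane_entry x -0.25 to -0.055 m) walls are 24 mm high and two wire rails run above, 62 mm free below, top at 74 mm: no way in from above. Angle plate on the left at x -0.13 to -0.07 m, 172 mm tall
- chock_mid (a point): plain light-wood chock, a rounded block 96 mm long (its x), 36 mm wide (its y), 36 mm tall, about 80 g; this point is its centre, 18 mm above its underside. It starts lying lengthwise in the open upper part of the lane
- plate_mid (a point): fixed flat black plate, 198 mm (x) by 94 mm (y), on the nearer purple mat to the robot's right (not the like plate at the back left corner); this point is the middle of its upper surface, about 8 mm above the table
- sweets_tray: black four-cell tray with four modelled sweets, 150 x 150 x 42 mm, loose, at the back of the table; leave it where it is; origin at the centre of its underside
- tin_0_mid (a point): plain flat-lidded metal tin, a rectangular block 54 mm (its x) by 46 mm (its y) by 50 mm tall (its z), about 90 g, closed; this point is its centre, 25 mm above its underside. Two to four such tins are present; an absent one reads None
- tin_1_mid (a point): plain flat-lidded metal tin, a rectangular block 54 mm (its x) by 46 mm (its y) by 50 mm tall (its z), about 90 g, closed; this point is its centre, 25 mm above its underside. Two to four such tins are present; an absent one reads None
- tin_2_mid (a point): plain flat-lidded metal tin, a rectangular block 54 mm (its x) by 46 mm (its y) by 50 mm tall (its z), about 90 g, closed; this point is its centre, 25 mm above its underside. Two to four such tins are present; an absent one reads None
- tin_3_mid (a point): plain flat-lidded metal tin, a rectangular block 54 mm (its x) by 46 mm (its y) by 50 mm tall (its z), about 90 g, closed; this point is its centre, 25 mm above its underside. Two to four such tins are present; an absent one reads None
There are look-alikes about, which are no part of the job. What is shaped like the part that bears tin_3_mid but orange is not meant. What is shaped like the part that bears tin_2_mid but red is not meant.

How it is judged:
On the way, in this order (a step that is already met when the one before it is completed fails the run):
1. the wooden chock lies on the black plate, let go of, the lane still level (x of chock_mid in the frame of plate_mid between -0.06 and 0.06 m and y of chock_mid in the frame of plate_mid between -0.035 and 0.035 m and z of chock_mid in the frame of plate_mid between 0.008 and 0.03 m and linear speed of chock below 0.02 m/s and contact force between the fingers and chock below 0.1 N and value of joint lane below 0.15 rad), for 0.2 s.
2. the lane stands at the 25 degree line (20 to 30) (value of joint lane between 0.35 and 0.524 rad), for 0.3 s.
3. all tins rest in the lane in a closed row against the stop, with the lane still raised (all of step 2 and x of tin_0_mid in the frame of lane_entry between -0.235 and -0.047 m and y of tin_0_mid in the frame of lane_entry between -0.014 and 0.014 m and z of tin_0_mid in the frame of lane_entry between 0.015 and 0.04 m and linear speed of each of tin_0, tin_1, tin_2, tin_3 below 0.02 m/s and (x of tin_0_mid in the frame of lane_entry below -0.212 m or distance between tin_0_mid and tin_1_mid below 0.066 m or distance between tin_0_mid and tin_2_mid below 0.066 m or distance between tin_0_mid and tin_3_mid below 0.066 m) and x of tin_1_mid in the frame of lane_entry between -0.235 and -0.047 m and y of tin_1_mid in the frame of lane_entry between -0.014 and 0.014 m and z of tin_1_mid in the frame of lane_entry between 0.015 and 0.04 m and (x of tin_1_mid in the frame of lane_entry below -0.212 m or distance between tin_1_mid and tin_0_mid below 0.066 m or distance between tin_1_mid and tin_2_mid below 0.066 m or distance between tin_1_mid and tin_3_mid below 0.066 m) and x of tin_2_mid in the frame of lane_entry between -0.235 and -0.047 m and y of tin_2_mid in the frame of lane_entry between -0.014 and 0.014 m and z of tin_2_mid in the frame of lane_entry between 0.015 and 0.04 m and (x of tin_2_mid in the frame of lane_entry below -0.212 m or distance between tin_2_mid and tin_0_mid below 0.066 m or distance between tin_2_mid and tin_1_mid below 0.066 m or distance between tin_2_mid and tin_3_mid below 0.066 m) and x of tin_3_mid in the frame of lane_entry between -0.235 and -0.047 m and y of tin_3_mid in the frame of lane_entry between -0.014 and 0.014 m and z of tin_3_mid in the frame of lane_entry between 0.015 and 0.04 m and (x of tin_3_mid in the frame of lane_entry below -0.212 m or distance between tin_3_mid and tin_0_mid below 0.066 m or distance between tin_3_mid and tin_1_mid below 0.066 m or distance between tin_3_mid and tin_2_mid below 0.066 m) and x of any of tin_0_mid, tin_1_mid, tin_2_mid, tin_3_mid in the frame of lane_entry below -0.212 m), for 0.2 s.
At the end, for the whole second after the job is handed in: The lane is back level (within about 2 degrees), every tin present lies at rest inside it in one row without gaps (over about 10 mm) against the stop, and the chock lies on the black plate (value of joint lane below 0.04 rad and x of tin_0_mid in the frame of lane_entry between -0.235 and -0.047 m and y of tin_0_mid in the frame of lane_entry between -0.014 and 0.014 m and z of tin_0_mid in the frame of lane_entry between 0.015 and 0.04 m and linear speed of each of tin_0, tin_1, tin_2, tin_3, chock below 0.02 m/s and (x of tin_0_mid in the frame of lane_entry below -0.212 m or distance between tin_0_mid and tin_1_mid below 0.066 m or distance between tin_0_mid and tin_2_mid below 0.066 m or distance between tin_0_mid and tin_3_mid below 0.066 m) and x of tin_1_mid in the frame of lane_entry between -0.235 and -0.047 m and y of tin_1_mid in the frame of lane_entry between -0.014 and 0.014 m and z of tin_1_mid in the frame of lane_entry between 0.015 and 0.04 m and (x of tin_1_mid in the frame of lane_entry below -0.212 m or distance between tin_1_mid and tin_0_mid below 0.066 m or distance between tin_1_mid and tin_2_mid below 0.066 m or distance between tin_1_mid and tin_3_mid below 0.066 m) and x of tin_2_mid in the frame of lane_entry between -0.235 and -0.047 m and y of tin_2_mid in the frame of lane_entry between -0.014 and 0.014 m and z of tin_2_mid in the frame of lane_entry between 0.015 and 0.04 m and (x of tin_2_mid in the frame of lane_entry below -0.212 m or distance between tin_2_mid and tin_0_mid below 0.066 m or distance between tin_2_mid and tin_1_mid below 0.066 m or distance between tin_2_mid and tin_3_mid below 0.066 m) and x of tin_3_mid in the frame of lane_entry between -0.235 and -0.047 m and y of tin_3_mid in the frame of lane_entry between -0.014 and 0.014 m and z of tin_3_mid in the frame of lane_entry between 0.015 and 0.04 m and (x of tin_3_mid in the frame of lane_entry below -0.212 m or distance between tin_3_mid and tin_0_mid below 0.066 m or distance between tin_3_mid and tin_1_mid below 0.066 m or distance between tin_3_mid and tin_2_mid below 0.066 m) and x of any of tin_0_mid, tin_1_mid, tin_2_mid, tin_3_mid in the frame of lane_entry below -0.212 m and x of chock_mid in the frame of plate_mid between -0.06 and 0.06 m and y of chock_mid in the frame of plate_mid between -0.035 and 0.035 m and z of chock_mid in the frame of plate_mid between 0.008 and 0.03 m); the robot touches nothing.
It fails at once if the tray of sweets is pushed 40 mm or more from its place (distance of sweets_tray from where it was at the start of the episode above 0.04 m).
Of tin_0, tin_1, tin_2, tin_3 only 2 to 4 are there at a start; the rules pass over those that are not, and their reading is None.
At some moment in a run one of tin_0, tin_1, tin_2, tin_3 may be knocked a few centimetres aside while the robot is not near it.
Once in a run the grip may slacken for a moment while it holds something.
It also fails if it takes over 210 s, if anything falls off the work surface, if the arm or the gripper's body presses on something with over 40 N, if the wrist force passes 120 N, or if a joint passes its speed limit or range.

## Robot

A 7-joint arm with a two-finger parallel gripper is mounted at the origin on a cart in front of the work surface, level with it; the furniture and walls round the work are solid. World frame = base frame: x ahead of the robot, y to its left, z up, the work surface at z = 0. Lengths are in m, angles in rad, forces in N, time in s.
With the tool pointing down it reaches from about 0.35 to 0.9 m from the base axis. Payload 8.1 kg.
Tool frame: the origin (TCP) lies midway between the tips of the shut fingers; the grasp point (between the pads) lies 19 mm behind it; z points along the fingers, y is the direction in which the jaws open and shut (so a half turn about z gives the same grasp; the last joint's range is limited). The gripper opens to 85 mm and grips with 20 to 120 N. Pads are 22 mm wide; open, the fingers measure 114 mm over their backs; the gripper's body (76 mm by 85 mm) begins 54 mm behind the grasp point. The pads swing forward as they close: fully open they stand 13 mm farther back than shut.
Start: joints at [-1.38, 0.434, 0.025, 1.573, -0.012, 1.134, -0.075], TCP at [0.181, 0.598, 0.231] pointing down, gripper open.
Joint ranges: [-2.62, 2.62], [-0.44, 2.09], [-1.27, 1.32], [0.08, 2.57], [-1.32, 4.46], [0.12, 2], [-2.74, 2.74]. Speed limits (rad/s): [2.22, 2.22, 3.01, 3.01, 3.14, 3.14, 3.14].

## Interface

Orientations are given as a rotation vector (axis times angle).
In Python, from plant import sensors, optics, robot gives the robot as it stands.
- The arm moves only by the tool play_rows, never from a script. Its argument "commands" is a list that holds one entry, the list of rows, each a list of 5 numbers: the shift along the tool's x, y, z in units of 30 mm (1.0 is 30 mm), then the turn about the tool's z in units of 6 degrees (1.0 is 6 degrees), then the finger opening in mm, from 0 to 85.4. A call has 1 to 8 rows; each row shifts and turns the commanded pose from where the row before left it, along the tool's axes as they then stand; what a row does not reach is not made up. A row lasts 1/8 s, in which the tool goes at most 62.5 mm and 10.7 degrees, less where a joint would pass 70% of its speed; a pose out of reach is approached as far as the arm can. A call is refused whole if a number of a shift passes 1 or a number of a turn 1, either way. A call with a gripper value outside its range is refused whole. The fingers move at their own pace and stop on an object; the grip force is fixed at half the most. Time passes only in rows, so rows that do not move let the fingers close. It gives the time, the measured TCP pose, the force and the opening at its end, in the units of the state.
- sensors.get_obs(): the state, without advancing time (a new reading comes with each control period).
- optics.snapshot(name): name is "scene" or "top"; returns the picture (420x560x3 uint8, blue, green, red); there is no depth.
- optics.camera_params(name): a dict with "fovy" (degrees; the focal length in pixels is half the picture's height over the tangent of half this angle, whatever the lens; pixels are square), "cx", "cy" (the principal point, pixels), "R" (3x3) and "t" (3): a world point X has camera coordinates R X + t. Camera axes: x right, y down, z forward; pixel columns grow to the right and rows downward; lengths in m; the calibration is good to about 2 mm. A picture is of the moment at which its call begins. camera_params takes no time and is no camera call.
- robot.sign_off(): hands the job in, once; it reports no verdict.
The state is a dict: "clock": time; "q": joint angles; "joint_vel": joint speeds; "tau": joint torques, N m; "eef_pos": TCP position; "tcp_rot": TCP orientation; "force": force on the tool from outside, world axes, zero at the start; "ft_torque": the same for the moment, N m; "grip_width": opening from 0.0 (shut) to 1.0 (fully open).
Only numpy, scipy, OpenCV 4.12 (cv2) and the standard library are available. Lean on these libraries where they do the work, as an engineer would, in place of code of your own. Each camera call takes 0.05 s, during which the arm holds its last target.

## Working session

There is one attempt and no reset: what is moved stays moved. The work goes in short steps, Python scripts to look and compute and a tool call to move; the robot and the scene stay as the last step left them, time stands still between calls to the robot, and variables do not carry over. Pictures are saved under pics/ and viewed, and the job is handed in when it is done.

Besides the shell and the picture viewer there is one more tool, called as name(argument=value, ...), one argument or row to a line, values as JSON. play_rows: Moves the arm, as the interface text tells. Its arguments: {"type":"object","properties":{"commands":{"type":"array"}},"required":["commands"]}

```bash
ls; mkdir -p pics; cat > h.py <<'E'
import numpy as np, cv2
from plant import sensors, optics, robot
def snap(n,f):
    im=optics.snapshot(n); cv2.imwrite('pics/'+f,im); return im
def K(n):
    p=optics.camera_params(n); f=210/np.tan(np.radians(p['fovy'])/2)
    return f,p['cx'],p['cy'],np.array(p['R']),np.array(p['t'])
def ray(n,u,v):
    f,cx,cy,R,t=K(n); d=R.T@np.array([(u-cx)/f,(v-cy)/f,1]); return -R.T@t,d
def onz(n,u,v,z):
    o,d=ray(n,u,v); return o+d*(z-o[2])/d[2]
def proj(n,X):
    f,cx,cy,R,t=K(n); c=R@np.array(X)+t; return np.array([cx+f*c[0]/c[2],cy+f*c[1]/c[2]])
def st():
    o=sensors.get_obs()
    for k in ['clock','q','eef_pos','tcp_rot','force','grip_width']: print(k,np.round(o[k],4))
    return o
E
python3 - <<'E'
from h import *
for n in ['scene','top']:
    print(n,optics.camera_params(n)); im=snap(n,n+'0.png'); 
st()
E
```

```text
pics
scene {'fovy': 43.394101661994306, 'cx': 277.26357472738835, 'cy': 207.0323250675477, 'R': array([[ 0.46356533, -0.88581361, -0.0210101 ],
       [-0.51392156, -0.24947911, -0.82075868],
       [ 0.72179763,  0.39127281, -0.57088858]]), 't': array([-0.30655943,  0.33106092,  1.08598941])}
top {'fovy': 46.1551894505183, 'cx': 280.26501448755874, 'cy': 210.080414976858, 'R': array([[-0.00645192, -0.99994345,  0.00845436],
       [-0.99502829,  0.00557949, -0.09943624],
       [ 0.09938345, -0.00905389, -0.99500802]]), 't': array([-0.0799585 ,  0.52679861,  1.57760225])}
clock 0.1
q [-1.3796  0.4351  0.025   1.574  -0.0116  1.134  -0.0751]
eef_pos [0.1809 0.5978 0.2306]
tcp_rot [-4.5990e-01 -3.1077e+00  2.2000e-03]
force [ 0.7541 -0.107   0.2908]
grip_width 1.0017
```

View pics/scene0.png

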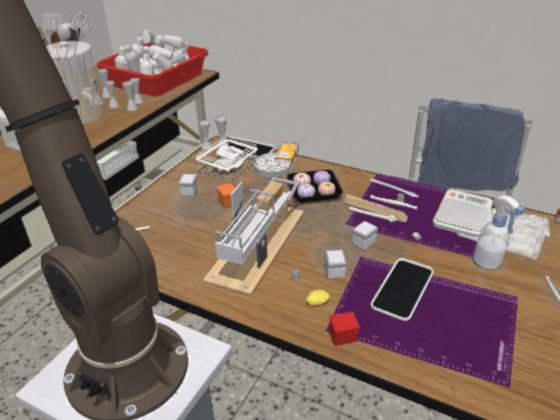

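View pics/top0.png

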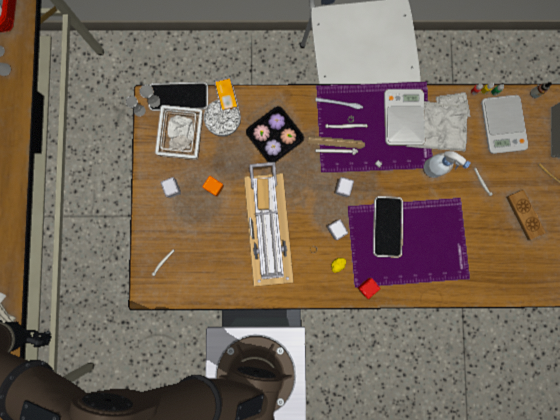

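```bash
python3 - <<'E'
from h import *
a=cv2.imread('pics/top0.png')[75:300,130:420]
cv2.imwrite('pics/t1.png',cv2.resize(a,None,fx=2.6,fy=2.6,interpolation=cv2.INTER_CUBIC))
a=cv2.imread('pics/scene0.png')[130:350,160:460]
cv2.imwrite('pics/s1.png',cv2.resize(a,None,fx=2.6,fy=2.6,interpolation=cv2.INTER_CUBIC))
E
```

```text
(no output)
```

View pics/t1.png

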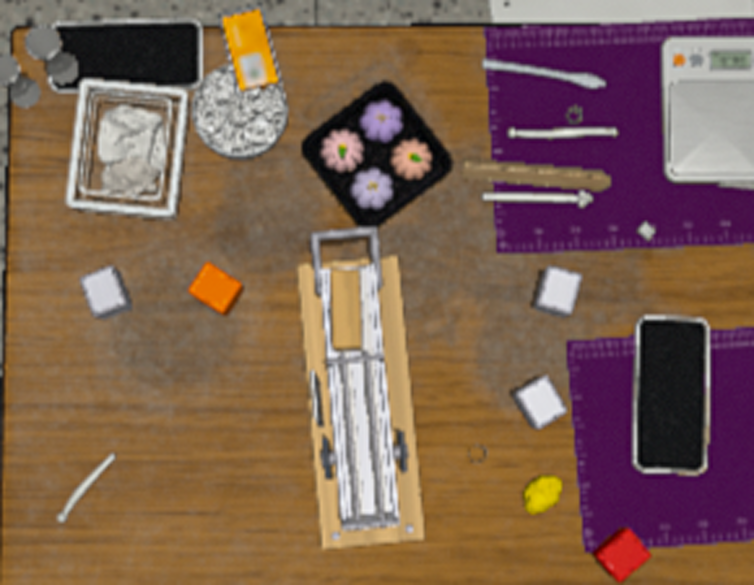

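View pics/s1.png

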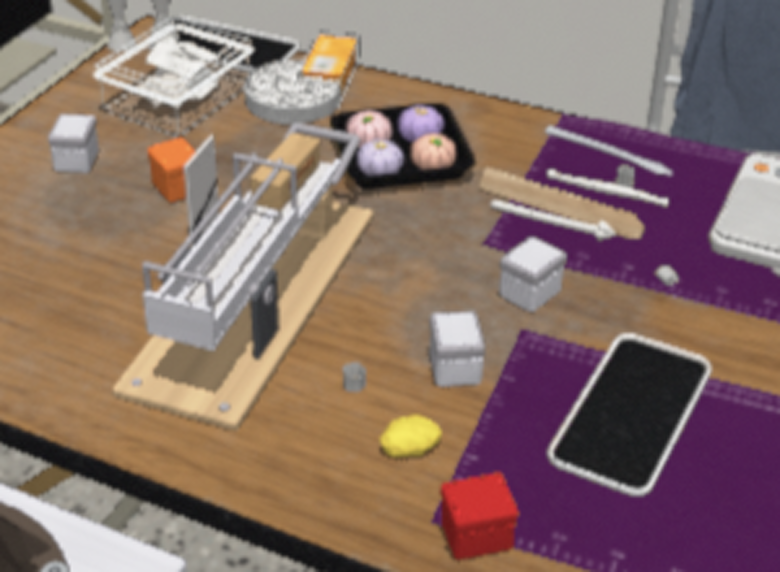

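```bash
python3 - <<'E'
from h import *
a=cv2.imread('pics/top0.png')
def z(x0,y0,w,h,f): return cv2.resize(a[y0:y0+h,x0:x0+w],None,fx=f,fy=f,interpolation=cv2.INTER_CUBIC)
cv2.imwrite('pics/lane0.png',z(235,155,70,140,4.2))
row=np.hstack([z(155,172,32,32,8),z(328,172,32,32,8),z(322,214,32,32,8)])
cv2.imwrite('pics/tins0.png',row)
cv2.imwrite('pics/lane0b.png',z(240,155,50,60,10))
E
```

```text
(no output)
```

View pics/lane0.png

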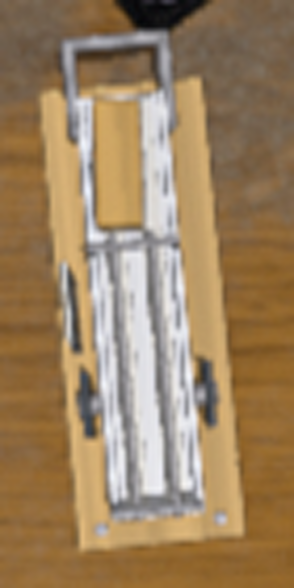

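View pics/tins0.png

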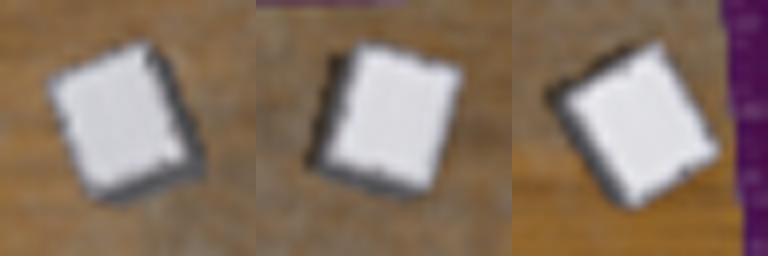

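View pics/lane0b.png

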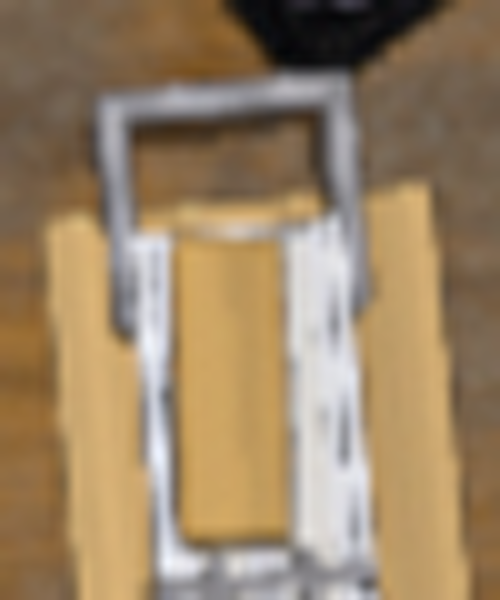

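```bash
cat > m1.py <<'E'
from h import *
P=lambda X,Y,f,x0,y0:((X+.5)/f-.5+x0,(Y+.5)/f-.5+y0)
L=lambda X,Y,z:onz('top',*P(X,Y,4.2,235,155),z)
B=lambda X,Y,z:onz('top',*P(X,Y,10,240,155),z)
def show(n,a,b):
    d=b-a; print(n,a.round(4),b.round(4),'len',np.linalg.norm(d).round(4),'ang',np.degrees(np.arctan2(d[1],d[0])).round(2))
show('boardL',L(80,550,.01),L(42,95,.01)); show('boardR',L(243,535,.01),L(200,80,.01))
show('laneLwall',L(112,503,.099),L(92,250,.099));show('laneRwall',L(202,497,.099),L(180,245,.099))
show('bar ends',B(105,97,.085),B(350,82,.085)); print('barmid',B(228,96,.09))
show('near end',L(112,518,.09),L(204,510,.09))
# chock top z=.111
c=[B(182,240,.111),B(285,240,.111),B(290,540,.111),B(185,543,.111)]
show('chockL',c[3],c[0]);show('chockR',c[2],c[1]);show('w',c[0],c[1]);print('chock',np.mean(c,0))
a=cv2.imread('pics/top0.png')
# tins
for (x0,y0) in [(155,172),(328,172),(322,214)]:
    w=a[y0:y0+32,x0:x0+32]; m=(w.min(2)>150).astype(np.uint8)
    w2=cv2.resize(w,None,fx=8,fy=8,interpolation=cv2.INTER_CUBIC); m=(w2.min(2)>150).astype(np.uint8)
    cs=cv2.findContours(m,0,2)[0]; k=max(cs,key=cv2.contourArea); r=cv2.boxPoints(cv2.minAreaRect(k))
    q=[onz('top',*P(X,Y,8,x0,y0),.05) for X,Y in r]
    print('tin',np.mean(q,0).round(4)); show(' e',q[0],q[1]); show(' e',q[1],q[2])
# plate
w=a[190:265,365:412]; m=(w.max(2)<60).astype(np.uint8); k=max(cv2.findContours(m,0,2)[0],key=cv2.contourArea)
r=cv2.boxPoints(cv2.minAreaRect(k)); q=[onz('top',X+365,Y+190,.008) for X,Y in r]
print('plate',np.mean(q,0).round(4)); show(' e',q[0],q[1]); show(' e',q[1],q[2])
E
python3 m1.py
```

```text
boardL [0.2828 0.0044 0.01  ] [0.6378 0.034  0.01  ] len 0.3562 ang 4.76
boardR [ 0.2934 -0.1214  0.01  ] [ 0.6492 -0.0906  0.01  ] len 0.3571 ang 4.94
laneLwall [ 0.3213 -0.023   0.099 ] [ 0.5068 -0.0087  0.099 ] len 0.1861 ang 4.4
laneRwall [ 0.3252 -0.0887  0.099 ] [ 0.5102 -0.0738  0.099 ] len 0.1856 ang 4.63
bar ends [0.6667 0.012  0.085 ] [ 0.6712 -0.0655  0.085 ] len 0.0777 ang -86.72
barmid [ 0.66586947 -0.02699299  0.09      ]
near end [ 0.3101 -0.0227  0.09  ] [ 0.3154 -0.0903  0.09  ] len 0.0678 ang -85.46
chockL [ 0.5221 -0.0139  0.111 ] [ 0.6165 -0.0132  0.111 ] len 0.0945 ang 0.45
chockR [ 0.5228 -0.0463  0.111 ] [ 0.6164 -0.0451  0.111 ] len 0.0936 ang 0.72
w [ 0.6165 -0.0132  0.111 ] [ 0.6164 -0.0451  0.111 ] len 0.0319 ang -90.29
chock [ 0.56945194 -0.02961935  0.111     ]
tin [0.6024 0.2743 0.05  ]
 e [0.6181 0.3025 0.05  ] [0.6328 0.2641 0.05  ] len 0.0411 ang -69.02
 e [0.6328 0.2641 0.05  ] [0.5867 0.2461 0.05  ] len 0.0495 ang -158.68
tin [ 0.601 -0.292  0.05 ]
 e [ 0.5831 -0.2648  0.05  ] [ 0.6307 -0.2792  0.05  ] len 0.0497 ang -16.79
 e [ 0.6307 -0.2792  0.05  ] [ 0.6189 -0.3191  0.05  ] len 0.0416 ang -106.46
tin [ 0.4617 -0.2673  0.05  ]
 e [ 0.4724 -0.2365  0.05  ] [ 0.4941 -0.2727  0.05  ] len 0.0422 ang -59.14
 e [ 0.4941 -0.2727  0.05  ] [ 0.4508 -0.2981  0.05  ] len 0.0501 ang -149.59
plate [ 0.4725 -0.4356  0.008 ]
 e [ 0.5665 -0.3968  0.008 ] [ 0.5661 -0.4796  0.008 ] len 0.0828 ang -90.31
 e [ 0.5661 -0.4796  0.008 ] [ 0.3784 -0.4739  0.008 ] len 0.1878 ang 178.24
```

```bash
cat >> h.py <<'E'
from scipy.spatial.transform import Rotation as Ro
def plan(x,y,z,head=None):
    o=sensors.get_obs(); R=Ro.from_rotvec(o['tcp_rot']).as_matrix()
    h=np.degrees(np.arctan2(R[1,1],R[0,1])); print('t',np.round(o['clock'],2),'pos',np.round(o['eef_pos'],4),'head',h.round(2),'z',R[:,2].round(3),'F',np.round(o['force'],1),'grip',np.round(o['grip_width'],3),'q',np.round(o['q'],2))
    turn=0
    if head is not None: turn=((h-head)+90)%180-90
    h2=np.radians(h-turn); d=np.array([x,y,z])-o['eef_pos']
    X=np.array([-np.sin(h2),np.cos(h2)]);Y=np.array([np.cos(h2),np.sin(h2)])
    print('turn units',round(turn/6,2),' then shift units x %.2f y %.2f z %.2f'%(X@d[:2]/.03,Y@d[:2]/.03,-d[2]/.03))
    Xn=R[:2,0];Yn=R[:2,1]; print('   shift without turn x %.2f y %.2f'%(Xn@d[:2]/.03,Yn@d[:2]/.03))
E
python3 -c "
from h import *
plan(.569,-.0296,.231,90.6)"
```

```text
t 0.1 pos [0.1809 0.5978 0.2306] head 73.17 z [-0.    -0.001 -1.   ] F [ 0.8 -0.1  0.3] grip 1.002 q [-1.38  0.44  0.02  1.57 -0.01  1.13 -0.08]
turn units -2.91  then shift units x -12.72 y -21.05 z -0.01
   shift without turn x -18.44 y -16.27
```

play_rows(
  commands=[
    [[0,0,0,-0.97,85],[0,0,0,-0.97,85],[0,0,0,-0.97,85],[-0.6,-1,0,0,85],[-0.6,-1,0,0,85],[-0.6,-1,0,0,85],[-0.6,-1,0,0,85],[-0.6,-1,0,0,85]],
  ],
)

```text
clock: 1.1
eef_pos: [0.2731, 0.4479, 0.231]
tcp_rot: [0.017, -3.141, 0.001]
force: [-0.0, 0.2, -1.3]
grip_width: 0.994
```

play_rows(
  commands=[
    [[-0.6,-1,0,0,85],[-0.6,-1,0,0,85],[-0.6,-1,0,0,85],[-0.6,-1,0,0,85],[-0.6,-1,0,0,85],[-0.6,-1,0,0,85],[-0.6,-1,0,0,85],[-0.6,-1,0,0,85]],
  ],
)

```text
clock: 2.1
eef_pos: [0.4195, 0.2096, 0.2311]
tcp_rot: [0.017, -3.141, 0.0]
force: [-0.4, 0.8, -0.5]
grip_width: 0.999
```

play_rows(
  commands=[
    [[-0.6,-1,0,0,85],[-0.6,-1,0,0,85],[-0.6,-1,0,0,85],[-0.6,-1,0,0,85],[-0.6,-1,0,0,85],[-0.6,-1,0,0,85],[-0.6,-1,0,0,85],[0,0,0,0,85]],
  ],
)

```text
clock: 3.1
eef_pos: [0.5482, -0.0009, 0.231]
tcp_rot: [0.01, -3.142, 0.002]
force: [-0.8, 0.5, -0.1]
grip_width: 0.999
```

```bash
python3 -c "
from h import *
plan(.569,-.0296,.12,90.6)"
```

```text
t 3.1 pos [ 0.5482 -0.0009  0.231 ] head 90.37 z [-0.    -0.002 -1.   ] F [-0.8  0.5 -0.1] grip 0.999 q [-0.33  0.31  0.3   1.78 -0.1   1.06  1.59]
turn units -0.04  then shift units x -0.68 y -0.96 z 3.70
   shift without turn x -0.69 y -0.96
```

play_rows(
  commands=[
    [[-0.68,-0.96,0.7,0,85],[0,0,1,0,85],[0,0,1,0,85],[0,0,1,0,85],[0,0,0.5,0,85],[0,0,0,0,85]],
  ],
)

```text
clock: 3.85
eef_pos: [0.5675, -0.0259, 0.1046]
tcp_rot: [0.018, -3.14, -0.0]
force: [0.0, -0.0, 0.4]
grip_width: 0.997
```

```bash
python3 -c "
from h import *
plan(.569,-.0296,.09,90.6)
s=snap('scene','s2.png')[130:310,160:360]; t=snap('top','t2.png')[140:300,200:340]
cv2.imwrite('pics/c2.png',np.hstack([cv2.resize(s,(400,360)),cv2.resize(t,(315,360))]))
"
```

```text
t 3.85 pos [ 0.5675 -0.0259  0.1046] head 90.65 z [-0.002  0.    -1.   ] F [ 0.  -0.   0.4] grip 0.997 q [-0.24  0.49  0.27  1.87 -0.18  0.81  1.7 ]
turn units 0.01  then shift units x -0.05 y -0.12 z 0.49
   shift without turn x -0.05 y -0.12
```

View pics/c2.png

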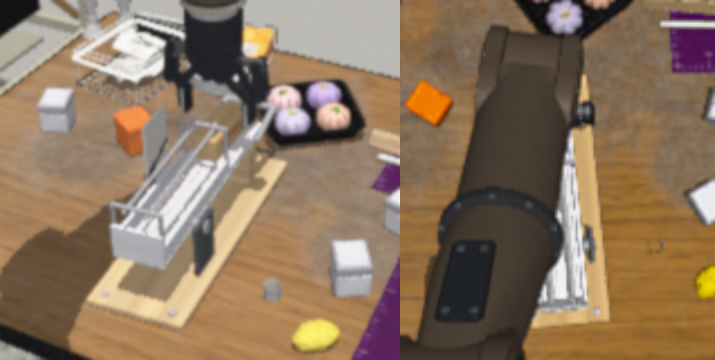

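The gripper straddles the chock (scene crop ~ (225,115)). Lower slightly and close.

play_rows(
  commands=[
    [[-0.05,-0.12,0.5,0,85],[0,0,0,0,60],[0,0,0,0,30],[0,0,0,0,20],[0,0,0,0,20],[0,0,0,0,20],[0,0,0,0,20]],
  ],
)

```text
clock: 4.82
eef_pos: [0.5701, -0.03, 0.0908]
tcp_rot: [-0.017, 3.141, 0.0]
force: [-0.5, 0.5, 7.0]
grip_width: 0.407
```

play_rows(
  commands=[
    [[0,0,-0.3,0,20],[0,0,-0.7,0,20],[0,0,-0.8,0,20],[0,0,-0.8,0,20],[0,0,-0.8,0,20],[0,0,-0.8,0,20],[0,0,0,0,20]],
  ],
)

```text
clock: 5.7
eef_pos: [0.5707, -0.03, 0.2182]
tcp_rot: [-0.017, 3.138, 0.0]
force: [0.1, 0.2, -1.8]
grip_width: 0.406
```

```bash
python3 -c "
from h import *
plan(.4725,-.4356,.2,88.3)
s=snap('scene','s3.png')[80:310,160:360]
cv2.imwrite('pics/c3.png',cv2.resize(s,None,fx=2,fy=2))
"
```

```text
t 5.7 pos [ 0.5707 -0.03    0.2182] head 90.62 z [ 0.003  0.    -1.   ] F [ 0.1  0.2 -1.8] grip 0.406 q [-0.27  0.36  0.31  1.75 -0.13  1.05  1.67]
turn units 0.39  then shift units x 2.87 y -13.61 z 0.61
   shift without turn x 3.42 y -13.48
```

View pics/c3.png

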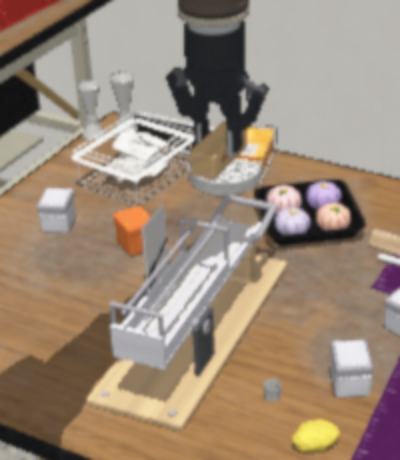

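play_rows(
  commands=[
    [[0.25,-0.97,0,0,20],[0.25,-0.97,0,0,20],[0.25,-0.97,0,0,20],[0.25,-0.97,0,0,20],[0.25,-0.97,0,0,20],[0.25,-0.97,0,0,20],[0.25,-0.97,0,0,20],[0.25,-0.97,0,0,20]],
  ],
)

```text
clock: 6.75
eef_pos: [0.5113, -0.264, 0.215]
tcp_rot: [0.017, -3.139, -0.001]
force: [-0.4, -0.2, 0.0]
grip_width: 0.409
```

play_rows(
  commands=[
    [[0.25,-0.97,0,0,20],[0.25,-0.97,0,0,20],[0.25,-0.97,0,0,20],[0.25,-0.97,0,0,20],[0.25,-0.97,0,0,20],[0.25,-0.97,0,0.39,20],[0,0,0,0,20],[0,0,0,0,20]],
  ],
)

```text
clock: 7.75
eef_pos: [0.4691, -0.4375, 0.2151]
tcp_rot: [-0.046, -3.14, -0.003]
force: [0.6, 0.8, -0.7]
grip_width: 0.404
```

```bash
python3 -c "
from h import *
plan(.4725,-.4356,.03,88.3)
"
```

```text
t 7.75 pos [ 0.4691 -0.4375  0.2151] head 88.32 z [-0.001  0.002 -1.   ] F [ 0.6  0.8 -0.7] grip 0.404 q [ 0.39  0.49  0.42  1.57 -0.22  1.12  2.4 ]
turn units 0.0  then shift units x -0.11 y 0.07 z 6.17
   shift without turn x -0.11 y 0.07
```

play_rows(
  commands=[
    [[-0.11,0.07,1,0,20],[0,0,1,0,20],[0,0,1,0,20],[0,0,1,0,20],[0,0,1,0,20],[0,0,0.6,0,20],[0,0,0.3,0,20],[0,0,0,0,20]],
  ],
)

```text
clock: 8.75
eef_pos: [0.4728, -0.4362, 0.0393]
tcp_rot: [-0.046, -3.141, -0.0]
force: [1.0, -0.6, -0.5]
grip_width: 0.407
```

```bash
python3 -c "
from h import *
plan(.4725,-.4356,.025,88.3)
s=snap('scene','s4.png')[180:380,320:520]
cv2.imwrite('pics/c4.png',cv2.resize(s,None,fx=2.5,fy=2.5))
"
```

```text
t 8.75 pos [ 0.4728 -0.4362  0.0393] head 88.31 z [-0.  0. -1.] F [ 1.  -0.6 -0.5] grip 0.407 q [ 0.44  0.68  0.34  1.73 -0.31  0.78  2.47]
turn units 0.0  then shift units x 0.01 y 0.02 z 0.48
   shift without turn x 0.01 y 0.02
```

View pics/c4.png

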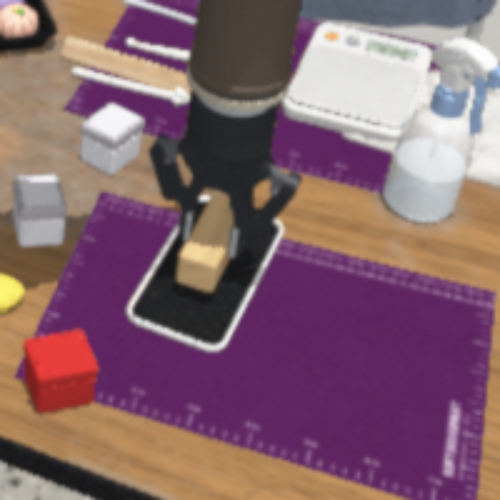

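The chock is held level above the plate (crop ~(205,260)). Lower by 15 mm, open, rise.

play_rows(
  commands=[
    [[0,0,0.25,0,20],[0,0,0.2,0,20],[0,0,0.05,0,20],[0,0,0,0,20],[0,0,0,0,45],[0,0,0,0,70],[0,0,0,0,70]],
  ],
)

```text
clock: 9.68
eef_pos: [0.4726, -0.4366, 0.0243]
tcp_rot: [0.047, 3.141, -0.0]
force: [-0.5, -0.5, -0.6]
grip_width: 0.816
```

play_rows(
  commands=[
    [[0,0,-0.5,0,80],[0,0,-1,0,80],[0,0,-1,0,80],[0,0,-1,0,80],[0,0,-1,0,80],[0,0,-1,0,80],[0,0,-1,0,80]],
  ],
)

```text
clock: 10.55
eef_pos: [0.4724, -0.4366, 0.2215]
tcp_rot: [0.048, 3.14, -0.001]
force: [1.2, -0.0, 0.6]
grip_width: 0.937
```

```bash
python3 -c "
from h import *
plan(.665,-.027,.2,4.7)
s=snap('scene','s5.png')[180:380,320:520]
cv2.imwrite('pics/c5.png',cv2.resize(s,None,fx=2,fy=2))
"
```

```text
t 10.55 pos [ 0.4724 -0.4366  0.2215] head 88.26 z [ 0.001 -0.001 -1.   ] F [ 1.2 -0.   0.6] grip 0.937 q [ 0.38  0.49  0.43  1.56 -0.22  1.13  2.4 ]
turn units 13.93  then shift units x 13.08 y 7.52 z 0.72
   shift without turn x -6.00 y 13.84
```

View pics/c5.png

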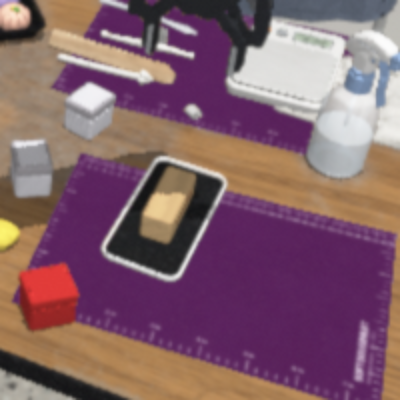

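The chock lies on the plate (crop ~(168,205)). Now turn for the bar.

play_rows(
  commands=[
    [[0,0,0,1,40],[0,0,0,1,40],[0,0,0,1,40],[0,0,0,1,40],[0,0,0,1,40],[0,0,0,1,40],[0,0,0,1,40],[0,0,0,1,40]],
  ],
)

```text
clock: 11.6
eef_pos: [0.4725, -0.4365, 0.2203]
tcp_rot: [1.325, 2.847, 0.0]
force: [0.3, -0.2, -0.3]
grip_width: 0.469
```

play_rows(
  commands=[
    [[0,0,0,1,40],[0,0,0,1,40],[0,0,0,1,40],[0,0,0,1,40],[0,0,0,1,40],[0,0,0,0.93,40]],
  ],
)

```text
clock: 12.35
eef_pos: [0.4726, -0.4364, 0.2202]
tcp_rot: [2.132, 2.307, 0.001]
force: [-0.5, 0.1, -0.4]
grip_width: 0.466
```

play_rows(
  commands=[
    [[1,0.57,0,0,40],[1,0.57,0,0,40],[1,0.57,0,0,40],[1,0.57,0,0,40],[1,0.57,0,0,40],[1,0.57,0,0,40],[1,0.57,0,0,40],[1,0.57,0,0,40]],
  ],
)

```text
clock: 13.35
eef_pos: [0.5897, -0.185, 0.2203]
tcp_rot: [2.128, 2.31, 0.002]
force: [0.0, 0.3, 0.8]
grip_width: 0.464
```

```bash
python3 -c "
from h import *
plan(.665,-.027,.2,4.7)
"
```

```text
t 13.35 pos [ 0.5897 -0.185   0.2203] head 4.71 z [ 0.001  0.    -1.   ] F [0.  0.3 0.8] grip 0.464 q [-0.32  0.52  0.82  1.65 -0.41  1.15  0.69]
turn units 0.0  then shift units x 5.04 y 2.93 z 0.68
   shift without turn x 5.04 y 2.94
```

```bash
python3 -c "
from h import *
print(proj('scene',[.665,-.027,.085]),onz('scene',284.4,183.6,.087))
s=cv2.imread('pics/s5.png')
s=snap('scene','s6.png')[160:220,250:320]
cv2.imwrite('pics/c6.png',cv2.resize(s,None,fx=8,fy=8,interpolation=cv2.INTER_CUBIC))
print(*[onz('scene',(x+.5)/8-.5+250,(y+.5)/8-.5+160,.085) for x,y in [(0,0)]])
"
```

```text
[285.61438737 181.21018451] [ 0.64931603 -0.03112615  0.087     ]
[0.72835703 0.12867609 0.085     ]
```

View pics/c6.png

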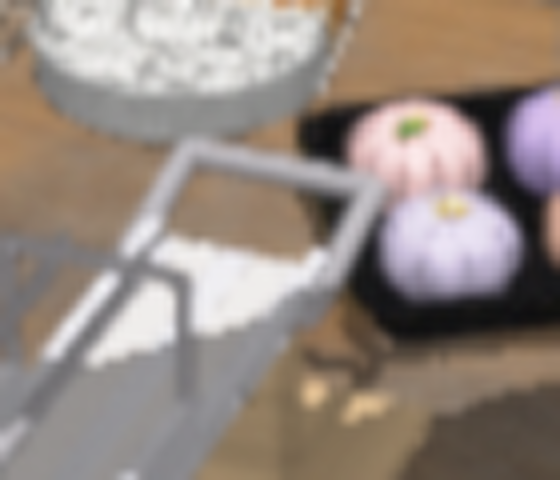

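play_rows(
  commands=[
    [[1,0.58,0,0,28],[1,0.58,0,0,28],[1,0.58,0,0,28],[1,0.58,0,0,28],[1,0.58,0,0,28],[0,0,1,0,28],[0,0,1,0,28],[0,0,0,0,28]],
  ],
)

```text
clock: 14.4
eef_pos: [0.6622, -0.029, 0.158]
tcp_rot: [-2.126, -2.309, 0.003]
force: [-0.8, -0.3, 0.4]
grip_width: 0.325
```

```bash
python3 -c "
from h import *
plan(.665,-.027,.072,4.7)
s=snap('scene','s7.png')[120:220,220:340]
cv2.imwrite('pics/c7.png',cv2.resize(s,None,fx=5,fy=5,interpolation=cv2.INTER_CUBIC))
"
```

```text
t 14.4 pos [ 0.6622 -0.029   0.158 ] head 4.71 z [-0.004  0.    -1.   ] F [-0.8 -0.3  0.4] grip 0.325 q [-0.5   0.66  0.77  1.6  -0.5   1.09  0.48]
turn units 0.0  then shift units x 0.06 y 0.10 z 2.87
   shift without turn x 0.06 y 0.10
```

View pics/c7.png

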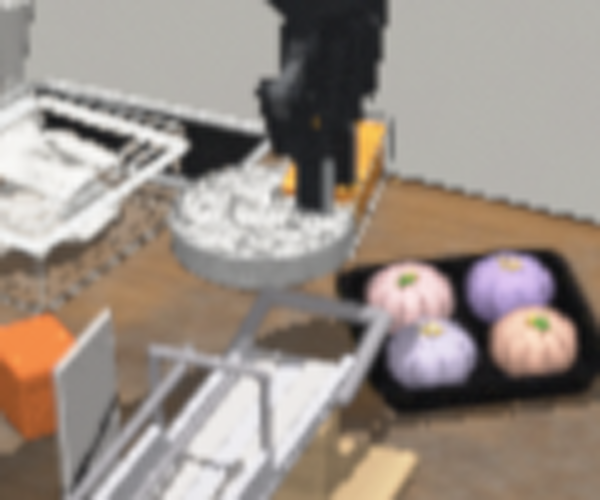

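The gripper hangs over the bar middle, clear of the tray. Descend, close.

play_rows(
  commands=[
    [[0.06,0.1,0.7,0,28],[0,0,0.8,0,28],[0,0,0.8,0,28],[0,0,0.55,0,28],[0,0,0,0,28]],
  ],
)

```text
clock: 15.08
eef_pos: [0.666, -0.0273, 0.0729]
tcp_rot: [-2.128, -2.31, 0.002]
force: [0.2, 0.1, 1.0]
grip_width: 0.33
```

```bash
python3 -c "
from h import *
plan(.665,-.027,.072,4.7)
s=snap('scene','s8.png')[120:220,220:340]
cv2.imwrite('pics/c8.png',cv2.resize(s,None,fx=5,fy=5,interpolation=cv2.INTER_CUBIC))
"
```

```text
t 15.08 pos [ 0.666  -0.0273  0.0729] head 4.7 z [-0.002  0.    -1.   ] F [0.2 0.1 1. ] grip 0.33 q [-0.47  0.75  0.7   1.66 -0.57  0.95  0.53]
turn units -0.0  then shift units x 0.01 y -0.03 z 0.03
   shift without turn x 0.01 y -0.03
```

View pics/c8.png

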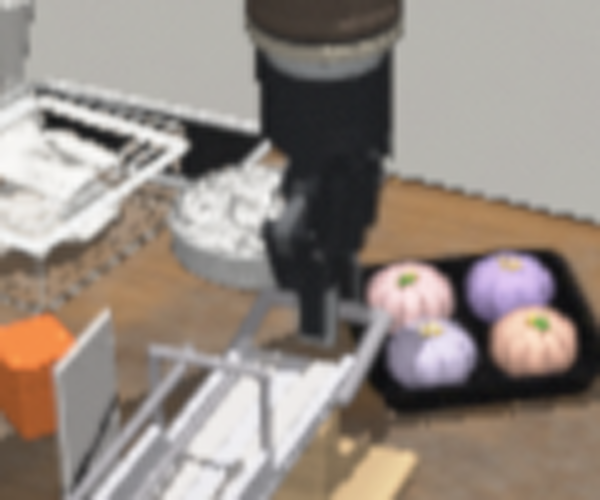

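play_rows(
  commands=[
    [[0,0,0,0,10],[0,0,0,0,3],[0,0,0,0,3],[0,0,0,0,3],[0,-0.02,-0.39,0,3],[0,-0.04,-0.39,0,3],[0,-0.06,-0.39,0,3],[0,-0.07,-0.38,0,3]],
  ],
)

```text
clock: 16.12
eef_pos: [0.6617, -0.0281, 0.1205]
tcp_rot: [2.127, 2.309, 0.001]
force: [5.2, -1.9, -9.9]
grip_width: 0.085
```

```bash
python3 -c "
from h import *
plan(.665,-.027,.072,4.7)
s=snap('scene','s9.png')[120:220,220:340]
cv2.imwrite('pics/c9.png',cv2.resize(s,None,fx=5,fy=5,interpolation=cv2.INTER_CUBIC))
"
```

```text
t 16.12 pos [ 0.6617 -0.0281  0.1205] head 4.71 z [ 0.002 -0.001 -1.   ] F [ 5.2 -1.9 -9.9] grip 0.085 q [-0.49  0.69  0.74  1.64 -0.53  1.02  0.5 ]
turn units 0.0  then shift units x 0.03 y 0.11 z 1.62
   shift without turn x 0.03 y 0.11
```

View pics/c9.png

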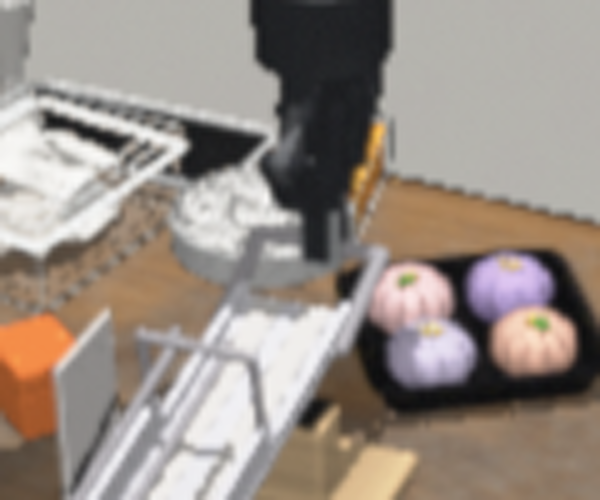

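play_rows(
  commands=[
    [[0,-0.09,-0.38,0,3],[0,-0.11,-0.38,0,3],[0,-0.13,-0.37,0,3],[0,-0.14,-0.36,0,3],[0,-0.14,-0.34,0,3],[0,-0.14,-0.29,0,3],[0,0,0,0,3],[0,0,0,0,3]],
  ],
)

```text
clock: 17.18
eef_pos: [0.6399, -0.0301, 0.1855]
tcp_rot: [2.126, 2.309, 0.004]
force: [3.1, -0.1, 7.8]
grip_width: 0.084
```

```bash
python3 -c "
from h import *
plan(.6376,-.0296,.184,4.7)
s=snap('scene','s10.png')[110:290,190:340]
cv2.imwrite('pics/c10.png',cv2.resize(s,None,fx=4,fy=3.3,interpolation=cv2.INTER_CUBIC))
"
```

```text
t 17.18 pos [ 0.6399 -0.0301  0.1855] head 4.71 z [ 0.004 -0.    -1.   ] F [ 3.1 -0.1  7.8] grip 0.084 q [-0.54  0.59  0.79  1.64 -0.46  1.11  0.46]
turn units 0.0  then shift units x 0.02 y -0.08 z 0.05
   shift without turn x 0.02 y -0.08
```

View pics/c10.png

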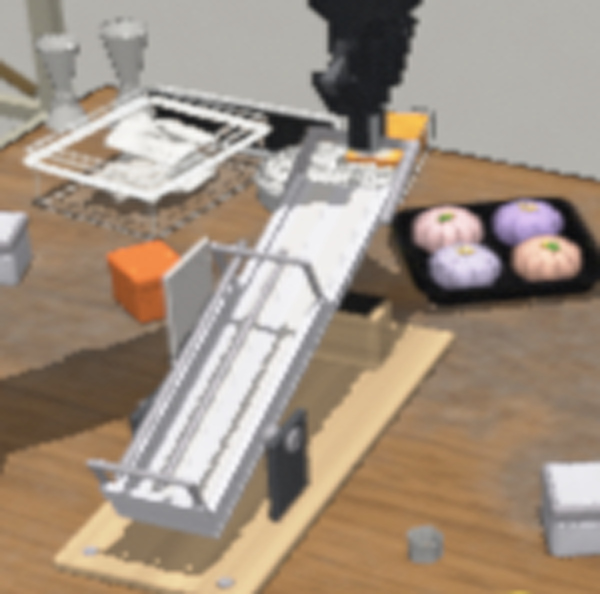

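play_rows(
  commands=[
    [[0,0,0,0,15],[0,0,0,0,28],[0,0,0,0,28],[0,0,-0.5,0,28],[0,0,-1,0,28],[0,0,-1,0,28],[0,0,-1,0,28],[0,0,0,0,50]],
  ],
)

```text
clock: 18.23
eef_pos: [0.6396, -0.0305, 0.2924]
tcp_rot: [2.126, 2.308, 0.005]
force: [-0.4, -0.6, 0.0]
grip_width: 0.527
```

```bash
python3 -c "
from h import *
plan(.601,-.292,.25,-106.8)
s=snap('scene','s11.png')[110:290,190:400]
cv2.imwrite('pics/c11.png',cv2.resize(s,None,fx=3.3,fy=3.3,interpolation=cv2.INTER_CUBIC))
"
```

```text
t 18.23 pos [ 0.6396 -0.0305  0.2924] head 4.68 z [ 0.005 -0.    -1.   ] F [-0.4 -0.6  0. ] grip 0.527 q [-0.57  0.51  0.85  1.49 -0.39  1.31  0.4 ]
turn units -11.42  then shift units x -1.29 y -8.72 z 1.41
   shift without turn x -8.58 y -1.99
```

View pics/c11.png

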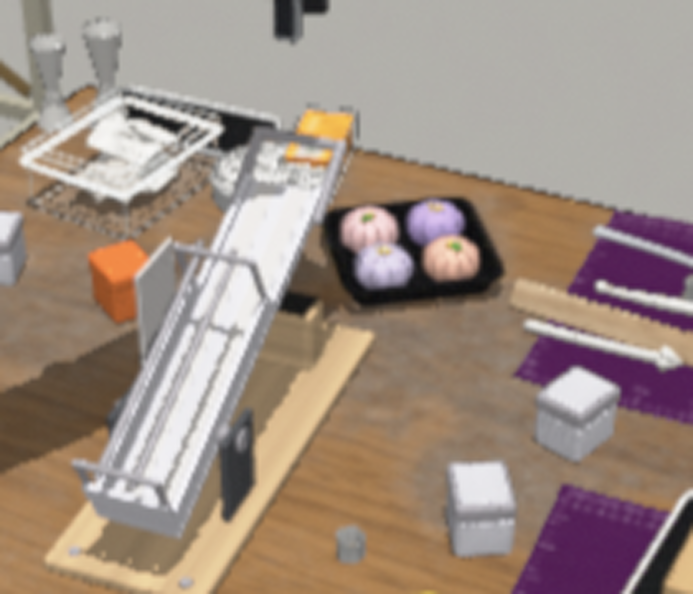

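play_rows(
  commands=[
    [[-1,-0.24,0,0,75],[-1,-0.24,0,0,75],[-1,-0.24,0,0,75],[-1,-0.24,0,0,75],[-1,-0.24,0.3,0,75],[-1,-0.24,0.4,0,75],[-1,-0.24,0.4,0,75],[-1,-0.24,0.4,0,75]],
  ],
)

```text
clock: 19.27
eef_pos: [0.6, -0.2742, 0.2428]
tcp_rot: [-2.127, -2.31, 0.001]
force: [0.4, -0.1, 0.5]
grip_width: 0.877
```

play_rows(
  commands=[
    [[-0.5,0,0,-1,75],[0,0,0,-1,75],[0,0,0,-1,75],[0,0,0,-1,75],[0,0,0,-1,75],[0,0,0,-1,75],[0,0,0,-1,75],[0,0,0,-1,75]],
  ],
)

```text
clock: 20.27
eef_pos: [0.6014, -0.2883, 0.243]
tcp_rot: [-0.999, -2.977, -0.0]
force: [0.1, 0.6, -0.5]
grip_width: 0.878
```

play_rows(
  commands=[
    [[0,0,0,-1,75],[0,0,0,-1,75],[0,0,0,-1,75],[0,0,0,-0.43,75]],
  ],
)

```text
clock: 20.78
eef_pos: [0.6013, -0.2884, 0.2431]
tcp_rot: [-0.453, -3.107, -0.001]
force: [-1.0, 0.4, -0.3]
grip_width: 0.878
```

```bash
python3 -c "
from h import *
plan(.601,-.292,.1,-106.8)
s=snap('scene','s12.png')[110:310,230:430]
cv2.imwrite('pics/c12.png',cv2.resize(s,None,fx=3,fy=3,interpolation=cv2.INTER_CUBIC))
"
```

```text
t 20.78 pos [ 0.6013 -0.2884  0.2431] head 73.41 z [-0.001  0.001 -1.   ] F [-1.   0.4 -0.3] grip 0.878 q [ 0.05  0.52  0.5   1.47 -0.26  1.21  1.87]
turn units 0.03  then shift units x -0.02 y -0.12 z 4.77
   shift without turn x -0.02 y -0.12
```

View pics/c12.png

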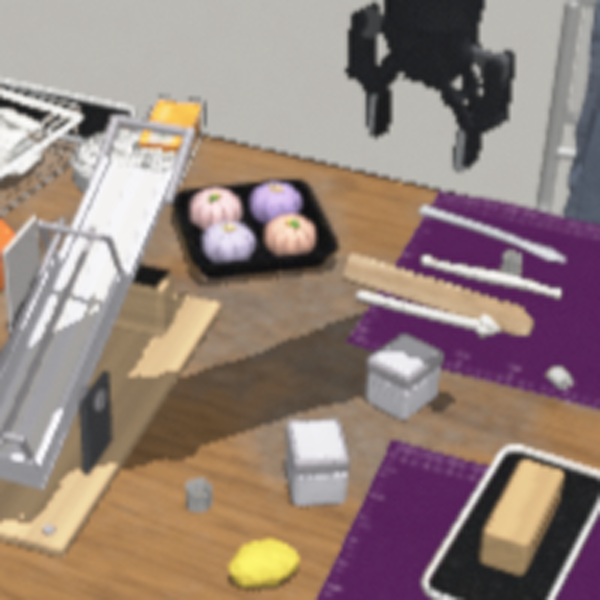

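play_rows(
  commands=[
    [[0,-0.12,1,0,75],[0,0,1,0,75],[0,0,1,0,75],[0,0,1,0,75],[0,0,1,0,75],[0,0,0.8,0,75],[0,0,0.7,0,75],[0,0,0.3,0,75]],
  ],
)

```text
clock: 21.82
eef_pos: [0.6001, -0.2917, 0.0383]
tcp_rot: [-0.457, -3.106, -0.001]
force: [-1.1, 0.0, 0.0]
grip_width: 0.877
```

```bash
python3 -c "
from h import *
plan(.601,-.292,.022,-106.8)
s=snap('scene','s13.png')[150:310,270:430]
cv2.imwrite('pics/c13.png',cv2.resize(s,None,fx=3,fy=3,interpolation=cv2.INTER_CUBIC))
"
```

```text
t 21.82 pos [ 0.6001 -0.2917  0.0383] head 73.26 z [-0.002  0.001 -1.   ] F [-1.1  0.   0. ] grip 0.877 q [ 0.11  0.73  0.41  1.67 -0.37  0.83  1.96]
turn units 0.01  then shift units x -0.03 y -0.00 z 0.54
   shift without turn x -0.03 y -0.00
```

View pics/c13.png

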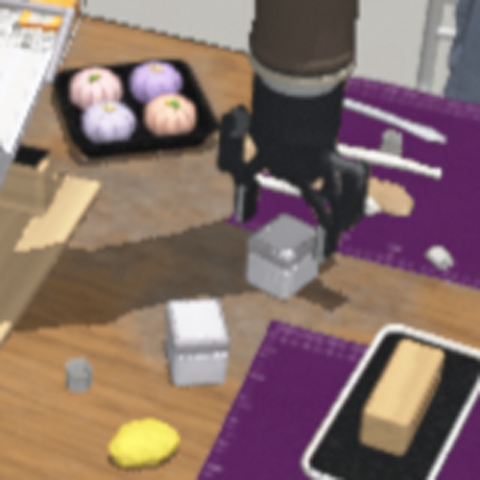

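play_rows(
  commands=[
    [[-0.03,0,0.5,0,75],[0,0,0,0,60],[0,0,0,0,40],[0,0,0,0,35],[0,0,0,0,35],[0,0,0,0,35],[0,0,0,0,35],[0,0,0,0,35]],
  ],
)

```text
clock: 22.88
eef_pos: [0.6021, -0.2925, 0.0255]
tcp_rot: [0.457, 3.107, -0.0]
force: [-0.7, 0.2, 6.1]
grip_width: 0.528
```

play_rows(
  commands=[
    [[0,0,-0.3,0,35],[0,0,-0.8,0,35],[0,0,-1,0,35],[0,0,-1,0,35],[0,0,-1,0,35],[0,0,-1,0,35],[0,0,-1,0,35],[0,0,-1,0,35]],
  ],
)

```text
clock: 23.88
eef_pos: [0.6013, -0.2921, 0.2391]
tcp_rot: [-0.457, -3.108, -0.0]
force: [0.1, 0.3, -0.5]
grip_width: 0.528
```

```bash
python3 -c "
from h import *
a=np.radians(24.9); H=np.array([.5655,-.0352])-.17*np.array([np.cos(np.radians(4.7)),np.sin(np.radians(4.7))])
def lane(x,z): 
    r=.17+x; h=r*np.cos(a)-z*np.sin(a); return np.r_[H+h*np.array([np.cos(np.radians(4.7)),np.sin(np.radians(4.7))]), .075+r*np.sin(a)+z*np.cos(a)]
for x in (-.05,0,.02,.03,.06,.1): print(x,lane(x,0).round(4))
print('barpos',lane(.1,.01))
plan(.601,-.292,.25,94.7)
s=snap('scene','s14.png')[50:310,230:430]
cv2.imwrite('pics/c14.png',cv2.resize(s,None,fx=2,fy=2,interpolation=cv2.INTER_CUBIC))
"
```

```text
-0.05 [ 0.5046 -0.0402  0.1255]
0 [ 0.5498 -0.0365  0.1466]
0.02 [ 0.5678 -0.035   0.155 ]
0.03 [ 0.5769 -0.0343  0.1592]
0.06 [ 0.604  -0.032   0.1718]
0.1 [ 0.6402 -0.0291  0.1887]
barpos [ 0.63595382 -0.02940764  0.19775011]
t 23.88 pos [ 0.6013 -0.2921  0.2391] head 73.28 z [-0.  0. -1.] F [ 0.1  0.3 -0.5] grip 0.528 q [ 0.06  0.53  0.51  1.47 -0.27  1.21  1.88]
turn units -3.57  then shift units x 0.01 y 0.01 z -0.36
   shift without turn x 0.01 y 0.00
```

View pics/c14.png

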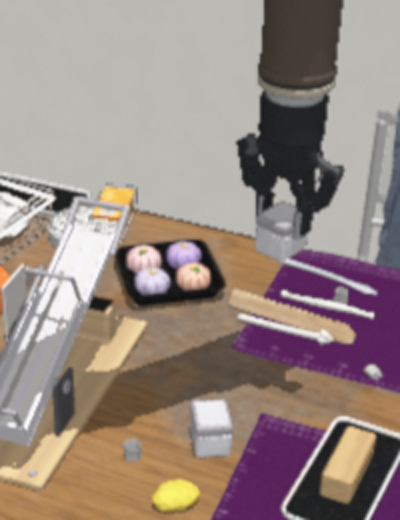

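play_rows(
  commands=[
    [[0,0,-0.5,-0.9,35],[0,0,-0.5,-0.9,35],[0,0,0,-0.9,35],[0,0,0,-0.87,35],[0,0,0,0,35]],
  ],
)

```text
clock: 24.55
eef_pos: [0.6014, -0.2923, 0.268]
tcp_rot: [0.128, -3.139, -0.0]
force: [0.5, 1.1, -1.9]
grip_width: 0.528
```

```bash
python3 -c "
from h import *
plan(.5678,-.035,.24,94.7)"
```

```text
t 24.55 pos [ 0.6014 -0.2923  0.268 ] head 94.66 z [-0.  0. -1.] F [ 0.5  1.1 -1.9] grip 0.528 q [ 0.11  0.5   0.42  1.43 -0.21  1.26  2.2 ]
turn units -0.01  then shift units x 0.41 y 8.64 z 0.93
   shift without turn x 0.42 y 8.64
```

play_rows(
  commands=[
    [[0.05,0.9,0,0,35],[0.05,0.97,0,0,35],[0.05,0.97,0,0,35],[0.05,0.97,0,0,35],[0.05,0.97,0,0,35],[0.05,0.97,0,0,35],[0.05,0.97,0,0,35],[0.05,0.97,0,0,35]],
  ],
)

```text
clock: 25.55
eef_pos: [0.5705, -0.0625, 0.2679]
tcp_rot: [0.125, -3.139, -0.0]
force: [0.6, -0.1, -1.1]
grip_width: 0.526
```

play_rows(
  commands=[
    [[0,0.95,0,0,35],[0,0,0,0,35],[0,0,0,0,35]],
  ],
)

```text
clock: 25.92
eef_pos: [0.5684, -0.0357, 0.268]
tcp_rot: [0.126, -3.139, 0.001]
force: [-0.1, -0.6, -1.0]
grip_width: 0.525
```

```bash
python3 -c "
from h import *
plan(.5678,-.035,.205,94.7)
s=snap('scene','s15.png')[50:290,180:380]
cv2.imwrite('pics/c15.png',cv2.resize(s,None,fx=2.4,fy=2.4,interpolation=cv2.INTER_CUBIC))
"
```

```text
t 25.92 pos [ 0.5684 -0.0357  0.268 ] head 94.6 z [ 0. -0. -1.] F [-0.1 -0.6 -1. ] grip 0.525 q [-0.31  0.32  0.37  1.68 -0.12  1.16  1.75]
turn units -0.02  then shift units x 0.02 y 0.02 z 2.10
   shift without turn x 0.02 y 0.02
```

View pics/c15.png

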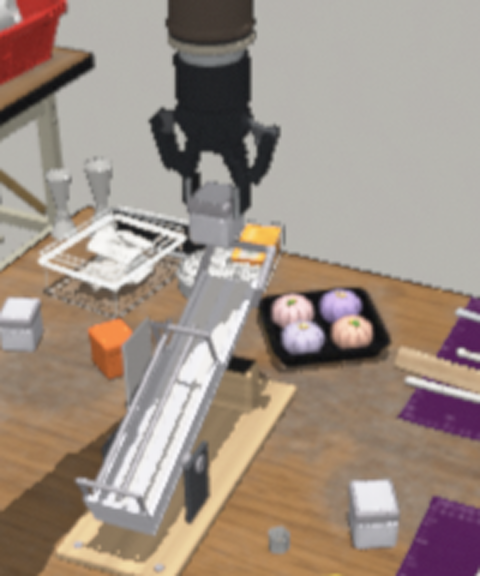

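play_rows(
  commands=[
    [[0.02,0.02,0.6,0,35],[0,0,0.8,0,35],[0,0,0.7,0,35],[0,0,0,0,35]],
  ],
)

```text
clock: 26.48
eef_pos: [0.5668, -0.0356, 0.2037]
tcp_rot: [0.125, -3.136, 0.001]
force: [-0.4, 0.9, -0.7]
grip_width: 0.528
```

```bash
python3 -c "
from h import *
plan(.5678,-.035,.195,94.7)
s=snap('scene','s16.png')[110:230,210:330]
cv2.imwrite('pics/c16.png',cv2.resize(s,None,fx=5,fy=5,interpolation=cv2.INTER_CUBIC))
"
```

```text
t 26.48 pos [ 0.5668 -0.0356  0.2037] head 94.57 z [-0.003 -0.001 -1.   ] F [-0.4  0.9 -0.7] grip 0.528 q [-0.29  0.38  0.35  1.77 -0.15  1.02  1.77]
turn units -0.02  then shift units x -0.03 y 0.02 z 0.29
   shift without turn x -0.03 y 0.02
```

View pics/c16.png

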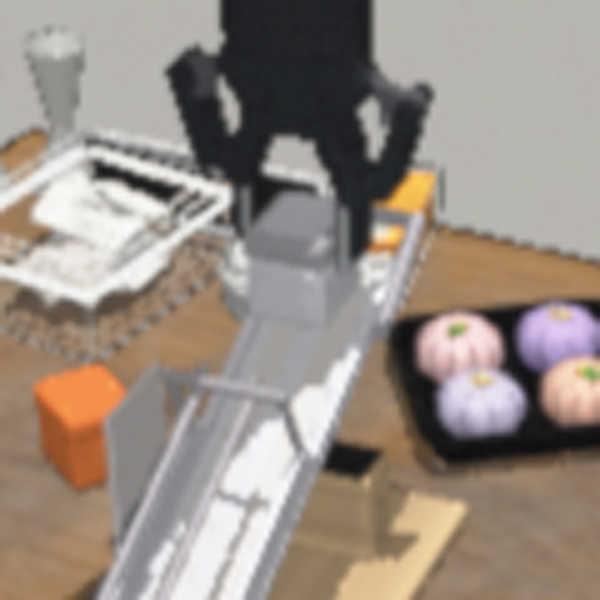

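play_rows(
  commands=[
    [[-0.03,0.02,0.15,0,35],[0,0,0.12,0,35],[0,0,0,0,35]],
  ],
)

```text
clock: 26.9
eef_pos: [0.5687, -0.0338, 0.1969]
tcp_rot: [-0.129, 3.139, 0.0]
force: [-0.4, 0.3, -1.9]
grip_width: 0.524
```

play_rows(
  commands=[
    [[0,0,0.07,0,35],[0,0,0,0,35]],
  ],
)

```text
clock: 27.15
eef_pos: [0.5686, -0.0337, 0.1947]
tcp_rot: [0.129, -3.139, -0.0]
force: [0.5, -0.1, -1.4]
grip_width: 0.524
```

play_rows(
  commands=[
    [[0,0,0.07,0,35],[0,0,0,0,35]],
  ],
)

```text
clock: 27.4
eef_pos: [0.5686, -0.0337, 0.1924]
tcp_rot: [0.129, -3.139, -0.0]
force: [-0.1, 0.5, -0.8]
grip_width: 0.528
```

play_rows(
  commands=[
    [[0,0,0.07,0,35],[0,0,0,0,35]],
  ],
)

```text
clock: 27.65
eef_pos: [0.5686, -0.0337, 0.1903]
tcp_rot: [0.129, -3.139, -0.0]
force: [0.5, -0.3, -0.6]
grip_width: 0.531
```

play_rows(
  commands=[
    [[0,0,0.07,0,35],[0,0,0,0,35]],
  ],
)

```text
clock: 27.9
eef_pos: [0.5688, -0.0338, 0.1885]
tcp_rot: [-0.129, 3.139, 0.0]
force: [-0.9, 0.5, 0.1]
grip_width: 0.527
```

```bash
python3 -c "
from h import *
plan(.5678,-.035,.195,94.7)
s=snap('scene','s17.png')[110:230,210:330]
cv2.imwrite('pics/c17.png',cv2.resize(s,None,fx=5,fy=5,interpolation=cv2.INTER_CUBIC))
"
```

```text
t 27.9 pos [ 0.5688 -0.0338  0.1885] head 94.7 z [ 0.  0. -1.] F [-0.9  0.5  0.1] grip 0.527 q [-0.29  0.39  0.35  1.79 -0.16  0.99  1.77]
turn units -0.0  then shift units x 0.04 y -0.04 z -0.22
   shift without turn x 0.04 y -0.04
```

View pics/c17.png

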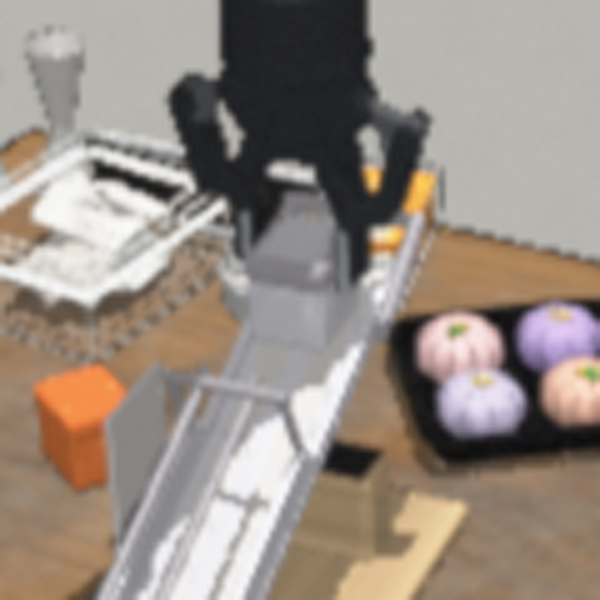

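play_rows(
  commands=[
    [[0,0,0.06,0,35],[0,0,0,0,35],[0,0,0,0,70],[0,0,0,0,70],[0,0,0,0,70],[0,0,0,0,70],[0,0,0,0,70]],
  ],
)

```text
clock: 28.82
eef_pos: [0.5686, -0.0338, 0.1866]
tcp_rot: [0.129, -3.139, -0.0]
force: [-0.4, 0.1, 0.2]
grip_width: 0.822
```

```bash
python3 -c "
from h import *
plan(.5678,-.035,.195,94.7)
s=snap('scene','s18.png')[110:290,200:340]
cv2.imwrite('pics/c18.png',cv2.resize(s,None,fx=3.3,fy=3.3,interpolation=cv2.INTER_CUBIC))
"
```

```text
t 28.82 pos [ 0.5686 -0.0338  0.1866] head 94.7 z [-0. -0. -1.] F [-0.4  0.1  0.2] grip 0.822 q [-0.29  0.39  0.35  1.79 -0.16  0.98  1.77]
turn units 0.0  then shift units x 0.03 y -0.04 z -0.28
   shift without turn x 0.03 y -0.04
```

View pics/c18.png

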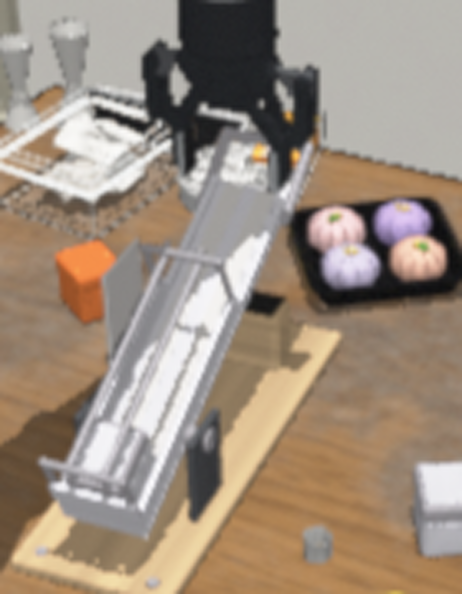

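play_rows(
  commands=[
    [[0,0,-0.5,0,75],[0,0,-1,0,75],[0,0,-1,0,75],[0,0,-0.5,1,75],[0,0,0,1,75],[0,0,0,1,75],[0,0,0,1,75],[0,0,0,1,75]],
  ],
)

```text
clock: 29.88
eef_pos: [0.5689, -0.0338, 0.2778]
tcp_rot: [0.693, 3.063, 0.001]
force: [-0.9, -0.4, -0.1]
grip_width: 0.882
```

```bash
python3 -c "
from h import *
plan(.4617,-.2673,.25,-59.6)
"
```

```text
t 29.88 pos [ 0.5689 -0.0338  0.2778] head 64.5 z [ 0.001  0.    -1.   ] F [-0.9 -0.4 -0.1] grip 0.882 q [-0.39  0.32  0.48  1.67 -0.16  1.19  1.25]
turn units -9.32  then shift units x 7.02 y -4.90 z 0.93
   shift without turn x -0.13 y -8.56
```

play_rows(
  commands=[
    [[0,-0.95,0,0,75],[0,-0.95,0,0,75],[0,-0.95,0,0,75],[0,-0.95,0,0,75],[0,-0.95,0,0,75],[0,-0.95,0,0,75],[0,-0.95,0,0,75],[-0.13,-0.95,0,0,75]],
  ],
)

```text
clock: 30.88
eef_pos: [0.4744, -0.2424, 0.2778]
tcp_rot: [0.688, 3.064, 0.001]
force: [0.3, 0.4, 0.5]
grip_width: 0.88
```

play_rows(
  commands=[
    [[0,-0.95,0,1,75],[0,0,0,1,75],[0,0,0,1,75],[0,0,0,1,75],[0,0,0,1,75],[0,0,0,1,75],[0,0,0,1,75],[0,0,0,1,75]],
  ],
)

```text
clock: 31.88
eef_pos: [0.4628, -0.2674, 0.2777]
tcp_rot: [1.879, 2.517, 0.001]
force: [0.1, -0.1, -0.0]
grip_width: 0.88
```

play_rows(
  commands=[
    [[0,0,0,1,75],[0,0,0,1,75],[0,0,0,1,75],[0,0,0,1,75],[0,0,0,1,75],[0,0,0,1,75],[0,0,0,1,75],[0,0,0,1,75]],
  ],
)

```text
clock: 32.88
eef_pos: [0.4628, -0.2673, 0.2776]
tcp_rot: [2.74, 1.535, 0.002]
force: [-0.1, -0.6, -1.0]
grip_width: 0.88
```

play_rows(
  commands=[
    [[0,0,0,1,75],[0,0,0,1,75],[0,0,0,1,75],[0,0,0,1,75],[0,0,0,0.7,75],[0,0,0,0,75]],
  ],
)

```text
clock: 33.62
eef_pos: [0.4628, -0.2673, 0.2773]
tcp_rot: [3.031, 0.827, 0.001]
force: [-0.0, 0.4, -0.6]
grip_width: 0.878
```

```bash
python3 -c "
from h import *
plan(.4617,-.2673,.08,-59.6)
s=snap('scene','s19.png')[110:310,230:430]
t=snap('top','t19.png')[150:290,240:410]
cv2.imwrite('pics/c19.png',np.hstack([cv2.resize(s,(400,400)),cv2.resize(t,(400,400))]))
"
```

```text
t 33.62 pos [ 0.4628 -0.2673  0.2773] head -59.46 z [ 0.001  0.    -1.   ] F [-0.   0.4 -0.6] grip 0.878 q [-0.37  0.37  1.09  1.78 -0.35  1.2  -0.21]
turn units 0.02  then shift units x -0.03 y -0.02 z 6.58
   shift without turn x -0.03 y -0.02
```

View pics/c19.png

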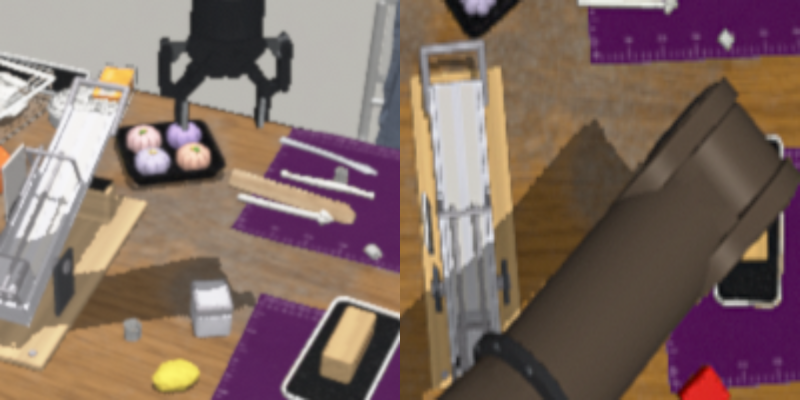

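play_rows(
  commands=[
    [[-0.03,0,1,0,75],[0,0,1,0,75],[0,0,1,0,75],[0,0,1,0,75],[0,0,1,0,75],[0,0,1,0,75],[0,0,0.8,0,75],[0,0,0.5,0,75]],
  ],
)

```text
clock: 34.72
eef_pos: [0.4618, -0.2676, 0.0568]
tcp_rot: [-3.03, -0.828, 0.0]
force: [-0.1, 0.5, -0.1]
grip_width: 0.877
```

```bash
python3 -c "
from h import *
plan(.4617,-.2673,.022,-59.6)
s=snap('scene','s20.png')[170:310,250:410]
cv2.imwrite('pics/c20.png',cv2.resize(s,None,fx=3,fy=3,interpolation=cv2.INTER_CUBIC))
"
```

```text
t 34.72 pos [ 0.4618 -0.2676  0.0568] head -59.43 z [-0.     0.001 -1.   ] F [-0.1  0.5 -0.1] grip 0.877 q [-0.14  0.63  0.82  2.02 -0.67  0.77  0.05]
turn units 0.03  then shift units x 0.00 y -0.01 z 1.16
   shift without turn x 0.00 y -0.01
```

View pics/c20.png

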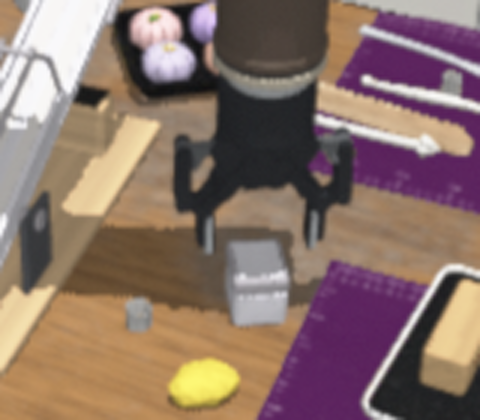

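play_rows(
  commands=[
    [[0,0,0.6,0,75],[0,0,0.53,0,75],[0,0,0,0,60],[0,0,0,0,40],[0,0,0,0,35],[0,0,0,0,35],[0,0,0,0,35],[0,0,0,0,35]],
  ],
)

```text
clock: 35.78
eef_pos: [0.4621, -0.2679, 0.0241]
tcp_rot: [3.031, 0.826, 0.001]
force: [-0.1, 0.9, 6.1]
grip_width: 0.531
```

play_rows(
  commands=[
    [[0,0,0,0,35],[0,0,-0.5,0,35],[0,0,-1,0,35],[0,0,-1,0,35],[0,0,-1,0,35],[0,0,-1,0,35],[0,0,-1,0,35],[0,0,-1,0,35]],
  ],
)

```text
clock: 36.78
eef_pos: [0.4613, -0.2678, 0.2203]
tcp_rot: [-3.031, -0.825, 0.0]
force: [0.3, 0.1, -0.8]
grip_width: 0.524
```

play_rows(
  commands=[
    [[0,0,-1,0,35],[0,0,-0.7,0,35],[0,0,0,0.9,35],[0,0,0,0.9,35],[0,0,0,0.9,35],[0,0,0,0.9,35],[0,0,0,0.7,35],[0,0,0,0,35]],
  ],
)

```text
clock: 37.78
eef_pos: [0.4614, -0.2677, 0.2701]
tcp_rot: [-3.139, -0.129, 0.001]
force: [0.2, 0.2, -1.3]
grip_width: 0.523
```

```bash
python3 -c "
from h import *
plan(.5678,-.0355,.268,-85.3)
s=snap('scene','s21.png')[80:310,230:430]
cv2.imwrite('pics/c21.png',cv2.resize(s,None,fx=2,fy=2,interpolation=cv2.INTER_CUBIC))
"
```

```text
t 37.78 pos [ 0.4614 -0.2677  0.2701] head -85.3 z [-0.  0. -1.] F [ 0.2  0.2 -1.3] grip 0.523 q [-0.42  0.44  1.22  1.8  -0.44  1.22 -0.57]
turn units -0.0  then shift units x 4.17 y -7.42 z 0.07
   shift without turn x 4.17 y -7.42
```

View pics/c21.png

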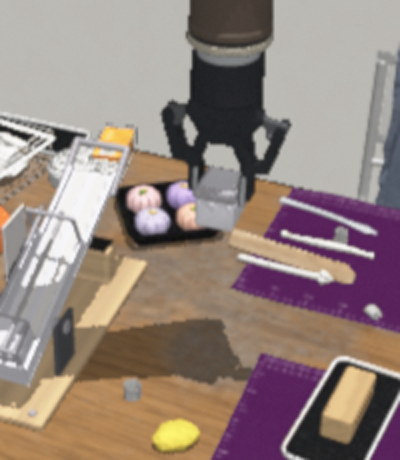

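play_rows(
  commands=[
    [[0.52,-0.92,0,0,35],[0.52,-0.92,0,0,35],[0.52,-0.92,0,0,35],[0.52,-0.92,0,0,35],[0.52,-0.92,0,0,35],[0.52,-0.92,0,0,35],[0.52,-0.92,0,0,35],[0.52,-0.92,0,0,35]],
  ],
)

```text
clock: 38.83
eef_pos: [0.5683, -0.0365, 0.27]
tcp_rot: [-3.139, -0.131, -0.0]
force: [0.7, 0.6, -1.9]
grip_width: 0.527
```

play_rows(
  commands=[
    [[0,0,0,0,35],[0,0,0,0,35]],
  ],
)

```text
clock: 39.08
eef_pos: [0.5677, -0.0382, 0.2699]
tcp_rot: [3.139, 0.13, -0.0]
force: [-0.3, 0.2, -0.7]
grip_width: 0.527
```

```bash
python3 -c "
from h import *
plan(.5685,-.0345,.205,-85.3)
"
```

```text
t 39.08 pos [ 0.5677 -0.0382  0.2699] head -85.27 z [-0. -0. -1.] F [-0.3  0.2 -0.7] grip 0.527 q [-0.81  0.52  1.22  1.72 -0.51  1.27 -0.97]
turn units 0.0  then shift units x 0.04 y -0.12 z 2.16
   shift without turn x 0.04 y -0.12
```

play_rows(
  commands=[
    [[0.04,-0.12,0.6,0,35],[0,0,0.8,0,35],[0,0,0.76,0,35],[0,0,0,0,35]],
  ],
)

```text
clock: 39.58
eef_pos: [0.5674, -0.0339, 0.2029]
tcp_rot: [-3.139, -0.127, 0.006]
force: [-0.5, -0.4, -0.7]
grip_width: 0.527
```

```bash
python3 -c "
from h import *
plan(.5685,-.0345,.187,-85.3)
s=snap('scene','s22.png')[110:230,210:330]
cv2.imwrite('pics/c22.png',cv2.resize(s,None,fx=5,fy=5,interpolation=cv2.INTER_CUBIC))
"
```

```text
t 39.58 pos [ 0.5674 -0.0339  0.2029] head -85.36 z [-0.004  0.    -1.   ] F [-0.5 -0.4 -0.7] grip 0.527 q [-0.78  0.59  1.15  1.81 -0.59  1.15 -0.92]
turn units -0.01  then shift units x 0.04 y 0.02 z 0.53
   shift without turn x 0.04 y 0.02
```

View pics/c22.png

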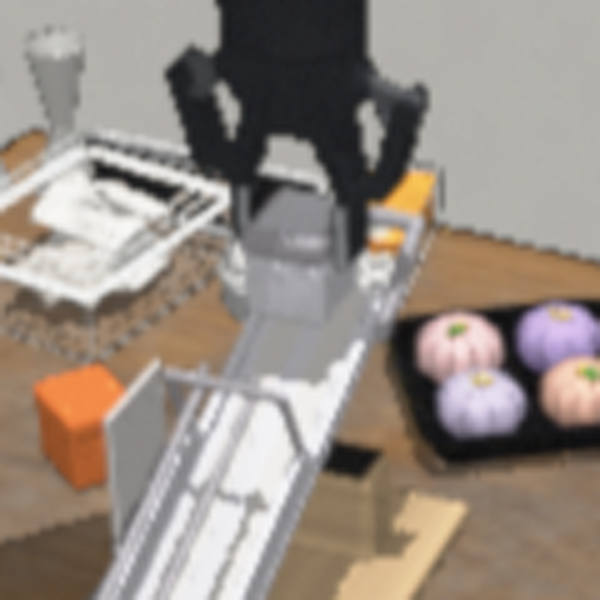

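play_rows(
  commands=[
    [[0.03,0.02,0.15,0,35],[0,0,0.1,0,35],[0,0,0.08,0,35],[0,0,0.08,0,35],[0,0,0.08,0,35],[0,0,0,0,35]],
  ],
)

```text
clock: 40.38
eef_pos: [0.5699, -0.0343, 0.19]
tcp_rot: [-3.139, -0.129, 0.0]
force: [0.3, 0.6, -0.9]
grip_width: 0.526
```

```bash
python3 -c "
from h import *
plan(.5685,-.0345,.186,-85.3)
"
```

```text
t 40.38 pos [ 0.5699 -0.0343  0.19  ] head -85.3 z [-0.  0. -1.] F [ 0.3  0.6 -0.9] grip 0.526 q [-0.77  0.6   1.14  1.82 -0.6   1.12 -0.91]
turn units 0.0  then shift units x -0.05 y 0.00 z 0.13
   shift without turn x -0.05 y 0.00
```

play_rows(
  commands=[
    [[0,0,0.06,0,35],[0,0,0.06,0,35],[0,0,0,0,35],[0,0,0,0,70],[0,0,0,0,70],[0,0,0,0,70],[0,0,0,0,70],[0,0,0,0,70]],
  ],
)

```text
clock: 41.38
eef_pos: [0.57, -0.0343, 0.1866]
tcp_rot: [-3.139, -0.129, -0.0]
force: [0.2, 0.9, 0.2]
grip_width: 0.818
```

```bash
python3 -c "
from h import *
plan(.5685,-.0345,.28,-69)
s=snap('scene','s23.png')[110:290,170:340]
cv2.imwrite('pics/c23.png',cv2.resize(s,None,fx=3.3,fy=3.3,interpolation=cv2.INTER_CUBIC))
"
```

```text
t 41.38 pos [ 0.57   -0.0343  0.1866] head -85.3 z [ 0.  0. -1.] F [0.2 0.9 0.2] grip 0.818 q [-0.76  0.6   1.13  1.82 -0.61  1.12 -0.9 ]
turn units -2.72  then shift units x -0.05 y -0.01 z -3.11
   shift without turn x -0.05 y 0.00
```

View pics/c23.png

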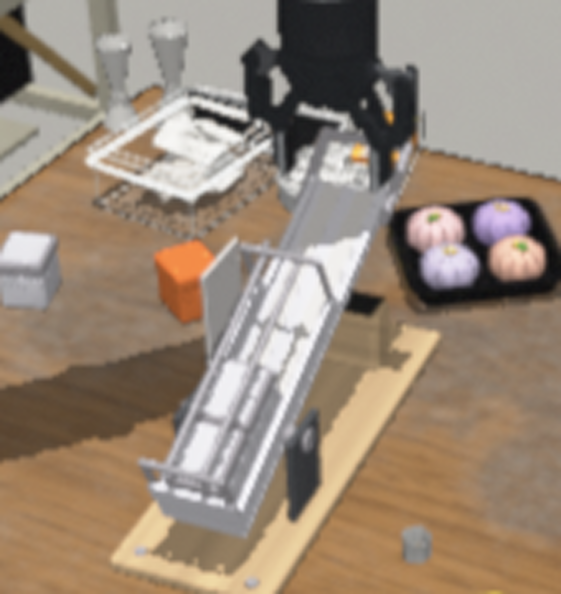

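play_rows(
  commands=[
    [[0,0,-0.5,0,75],[0,0,-1,0,75],[0,0,-1,0,75],[0,0,-0.6,0,75],[0,0,0,-0.9,75],[0,0,0,-0.9,75],[0,0,0,-0.9,75],[0,0,0,0,75]],
  ],
)

```text
clock: 42.42
eef_pos: [0.5699, -0.0343, 0.2799]
tcp_rot: [-3.089, -0.569, -0.0]
force: [0.0, 0.9, -0.6]
grip_width: 0.878
```

```bash
python3 -c "
from h import *
plan(.6024,.2743,.25,-68.8)
t=snap('top','t24.png')
w=t[172:204,155:187]; w2=cv2.resize(w,None,fx=8,fy=8,interpolation=cv2.INTER_CUBIC); cv2.imwrite('pics/c24.png',w2)
m=(w2.min(2)>150).astype(np.uint8); k=max(cv2.findContours(m,0,2)[0],key=cv2.contourArea); print(cv2.minAreaRect(k))
q=[onz('top',(X+.5)/8-.5+155,(Y+.5)/8-.5+172,.05) for X,Y in cv2.boxPoints(cv2.minAreaRect(k))]; print(np.mean(q,0))
"
```

```text
t 42.42 pos [ 0.5699 -0.0343  0.2799] head -69.13 z [ 0.     0.001 -1.   ] F [ 0.   0.9 -0.6] grip 0.878 q [-0.79  0.48  1.13  1.69 -0.45  1.27 -0.76]
turn units -0.05  then shift units x 4.73 y -9.20 z 1.00
   shift without turn x 4.68 y -9.23
((99.90001678466797, 220.1999969482422), (107.20120239257812, 106.56875610351562), 71.56504821777344)
[0.56147488 0.28004519 0.05      ]
```

View pics/t24.png

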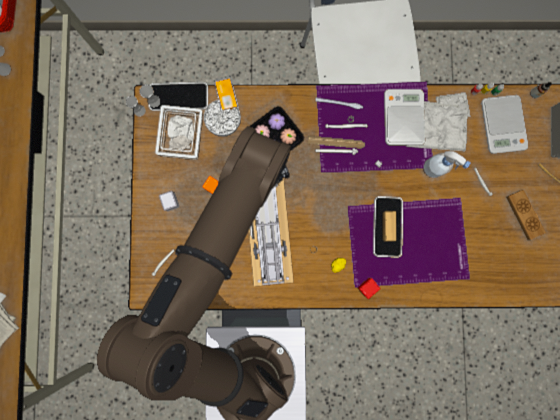

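Tin A has been knocked aside (now ~(167,200)). Re-measure with a wider window.

```bash
cat > tinA.py <<'E'
from h import *
import sys
t=snap('top',sys.argv[1])
x0,y0=150,182; w=t[y0:y0+36,x0:x0+36]; w2=cv2.resize(w,None,fx=10,fy=10,interpolation=cv2.INTER_CUBIC); cv2.imwrite('pics/z_'+sys.argv[1],w2)
m=(w2.min(2)>150).astype(np.uint8); k=max(cv2.findContours(m,0,2)[0],key=cv2.contourArea)
q=[onz('top',(X+.5)/10-.5+x0,(Y+.5)/10-.5+y0,.05) for X,Y in cv2.boxPoints(cv2.minAreaRect(k))]; print(np.mean(q,0))
for a,b in ((0,1),(1,2)):
    d=q[b]-q[a]; print(np.linalg.norm(d).round(4),np.degrees(np.arctan2(d[1],d[0])).round(1))
E
python3 tinA.py t25.png
```

```text
[0.55824736 0.27883466 0.05      ]
0.0425 -71.3
0.0505 -160.7
```

View pics/z_t25.png

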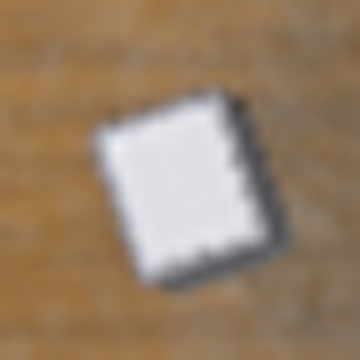

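```bash
python3 -c "
from h import *
plan(.5582,.2788,.25,-71)"
```

```text
t 42.52 pos [ 0.5699 -0.0343  0.2798] head -69.22 z [ 0.  0. -1.] F [-0.7  0.5 -0.1] grip 0.877 q [-0.79  0.48  1.13  1.69 -0.45  1.27 -0.76]
turn units 0.3  then shift units x 3.03 y -10.00 z 0.99
   shift without turn x 3.34 y -9.90
```

play_rows(
  commands=[
    [[0,0,0,0.3,75],[0.33,-1,0,0,75],[0.33,-1,0,0,75],[0.33,-1,0,0,75],[0.33,-1,0,0,75],[0.33,-1,0,0,75],[0.33,-1,0,0,75],[0.33,-1,0,0,75]],
  ],
)

```text
clock: 43.52
eef_pos: [0.5666, 0.1879, 0.2795]
tcp_rot: [3.098, 0.518, -0.0]
force: [1.1, 0.5, -0.4]
grip_width: 0.879
```

play_rows(
  commands=[
    [[0.25,-1,0,0,75],[0.2,-1,0,0,75],[0.2,-0.9,0,0,75],[0,0,0,0,75],[0,0,0,0,75]],
  ],
)

```text
clock: 44.15
eef_pos: [0.5568, 0.2746, 0.2796]
tcp_rot: [3.098, 0.519, 0.0]
force: [-0.7, -0.1, 0.5]
grip_width: 0.877
```

```bash
python3 -c "
from h import *
plan(.5582,.2788,.08,-71)
s=snap('scene','s26.png')[60:240,120:300]
cv2.imwrite('pics/c26.png',cv2.resize(s,None,fx=3,fy=3,interpolation=cv2.INTER_CUBIC))
"
```

```text
t 44.15 pos [0.5568 0.2746 0.2796] head -70.99 z [ 0.    -0.001 -1.   ] F [-0.7 -0.1  0.5] grip 0.877 q [-1.23  0.59  1.15  1.57 -0.55  1.34 -1.26]
turn units 0.0  then shift units x 0.09 y -0.12 z 6.65
   shift without turn x 0.09 y -0.12
```

View pics/c26.png

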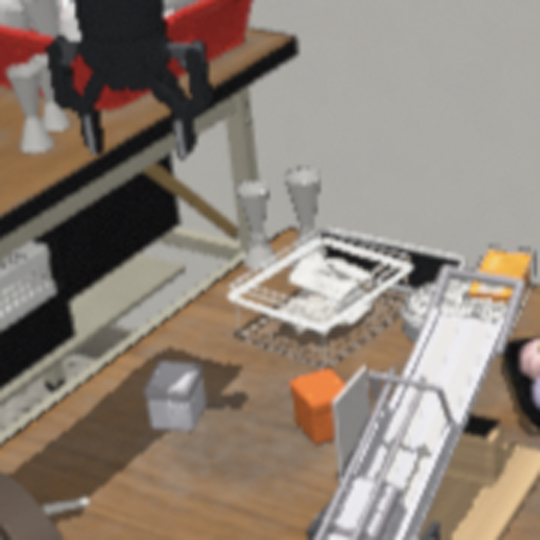

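play_rows(
  commands=[
    [[0.09,-0.12,1,0,75],[0,0,1,0,75],[0,0,1,0,75],[0,0,1,0,75],[0,0,1,0,75],[0,0,1,0,75],[0,0,0.7,0,75],[0,0,0.5,0,75]],
  ],
)

```text
clock: 45.2
eef_pos: [0.5582, 0.279, 0.063]
tcp_rot: [3.098, 0.519, -0.0]
force: [-0.2, 0.1, 0.1]
grip_width: 0.878
```

```bash
python3 -c "
from h import *
plan(.5582,.2788,.022,-71)
s=snap('scene','s27.png')[120:240,120:280]
cv2.imwrite('pics/c27.png',cv2.resize(s,None,fx=4,fy=4,interpolation=cv2.INTER_CUBIC))
"
```

```text
t 45.2 pos [0.5582 0.279  0.063 ] head -70.96 z [ 0. -0. -1.] F [-0.2  0.1  0.1] grip 0.878 q [-1.13  0.8   0.94  1.8  -0.78  0.97 -1.09]
turn units 0.01  then shift units x -0.00 y 0.01 z 1.37
   shift without turn x -0.00 y 0.01
```

View pics/c27.png

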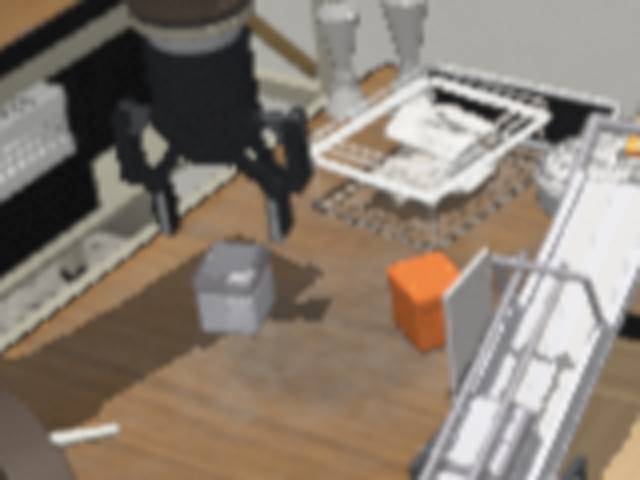

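```bash
python3 -c "
from h import *
t=cv2.imread('pics/t25.png')[170:200,195:230].astype(int); m=((t[:,:,2]>180)&(t[:,:,0]<80)).astype(np.uint8)
ys,xs=np.nonzero(m); print([onz('top',x+195,y+170,.05).round(3)[:2] for x,y in [(xs.min(),ys[xs.argmin()]),(xs.mean(),ys.mean()),(xs[ys.argmax()],ys.max())]])"
```

```text
[array([0.61 , 0.165]), array([0.61 , 0.142]), array([0.584, 0.143])]
```

play_rows(
  commands=[
    [[0,0,0.8,0,75],[0,0,0.54,0,75],[0,0,0,0,60],[0,0,0,0,40],[0,0,0,0,35],[0,0,0,0,35],[0,0,0,0,35],[0,0,0,0,35]],
  ],
)

```text
clock: 46.25
eef_pos: [0.5587, 0.2798, 0.0244]
tcp_rot: [-3.098, -0.521, -0.002]
force: [-0.1, 0.1, 7.2]
grip_width: 0.524
```

play_rows(
  commands=[
    [[0,0,0,0,35],[0,0,-0.5,0,35],[0,0,-1,0,35],[0,0,-1,0,35],[0,0,-1,0,35],[0,0,-1,0,35],[0,0,-1,0,35],[0,0,-1,0,35]],
  ],
)

```text
clock: 47.25
eef_pos: [0.5578, 0.2794, 0.2202]
tcp_rot: [-3.098, -0.52, -0.0]
force: [-0.2, -0.3, -0.9]
grip_width: 0.527
```

play_rows(
  commands=[
    [[0,0,-1,0,35],[0,0,-0.6,0,35],[0,0,0,0.8,35],[0,0,0,0.8,35],[0,0,0,0.78,35],[0,0,0,0,35]],
  ],
)

```text
clock: 48.0
eef_pos: [0.5577, 0.2796, 0.2663]
tcp_rot: [3.138, 0.133, -0.001]
force: [-0.5, -0.1, -1.1]
grip_width: 0.527
```

```bash
python3 -c "
from h import *
plan(.5685,-.0345,.27,-85.3)
s=snap('scene','s28.png')[60:240,120:300]
cv2.imwrite('pics/c28.png',cv2.resize(s,None,fx=3,fy=3,interpolation=cv2.INTER_CUBIC))
"
```

```text
t 48.0 pos [0.5577 0.2796 0.2663] head -85.16 z [-0.001 -0.001 -1.   ] F [-0.5 -0.1 -1.1] grip 0.527 q [-1.25  0.64  1.2   1.58 -0.61  1.34 -1.46]
turn units 0.02  then shift units x -0.50 y 10.46 z -0.12
   shift without turn x -0.53 y 10.46
```

View pics/c28.png

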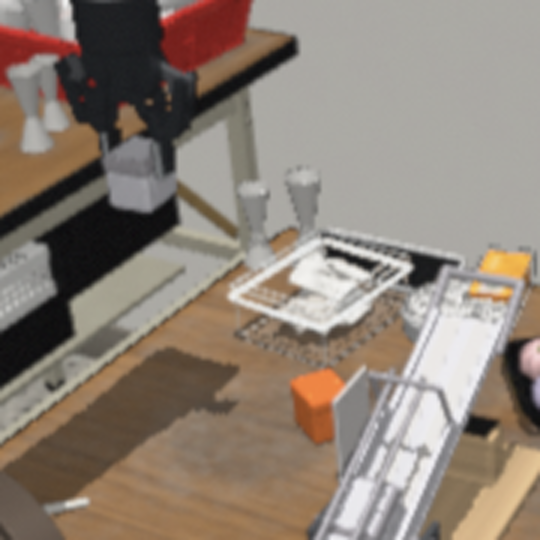

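play_rows(
  commands=[
    [[-0.05,0.95,-0.1,0,35],[-0.05,0.95,0,0,35],[-0.05,0.95,0,0,35],[-0.05,0.95,0,0,35],[-0.05,0.95,0,0,35],[-0.05,0.95,0,0,35],[-0.05,0.95,0,0,35],[-0.05,0.95,0,0,35]],
  ],
)

```text
clock: 49.05
eef_pos: [0.5648, 0.0492, 0.2697]
tcp_rot: [-3.138, -0.133, -0.0]
force: [-0.1, -0.3, -1.0]
grip_width: 0.523
```

play_rows(
  commands=[
    [[-0.05,0.95,0,0,35],[-0.05,0.95,0,0,35],[0,0.95,0,0,35],[0,0,0,0,35],[0,0,0,0,35]],
  ],
)

```text
clock: 49.68
eef_pos: [0.5691, -0.0342, 0.2695]
tcp_rot: [-3.138, -0.132, -0.0]
force: [0.8, -1.0, -1.1]
grip_width: 0.529
```

```bash
python3 -c "
from h import *
plan(.569,-.0345,.205,-85.3)
"
```

```text
t 49.68 pos [ 0.5691 -0.0342  0.2695] head -85.18 z [-0.     0.001 -1.   ] F [ 0.8 -1.  -1.1] grip 0.529 q [-0.81  0.51  1.19  1.71 -0.5   1.26 -0.99]
turn units 0.02  then shift units x -0.00 y 0.01 z 2.15
   shift without turn x -0.00 y 0.01
```

play_rows(
  commands=[
    [[0,0,0.6,0,35],[0,0,0.8,0,35],[0,0,0.76,0,35],[0,0,0,0,35]],
  ],
)

```text
clock: 50.18
eef_pos: [0.568, -0.0328, 0.2023]
tcp_rot: [-3.139, -0.134, 0.006]
force: [-0.4, -0.4, -1.2]
grip_width: 0.527
```

```bash
python3 -c "
from h import *
plan(.569,-.0345,.186,-85.3)
s=snap('scene','s29.png')[110:290,210:330]
cv2.imwrite('pics/c29.png',cv2.resize(s,None,fx=3.3,fy=3.3,interpolation=cv2.INTER_CUBIC))
"
```

```text
t 50.18 pos [ 0.568  -0.0328  0.2023] head -85.11 z [-0.004  0.    -1.   ] F [-0.4 -0.4 -1.2] grip 0.527 q [-0.77  0.57  1.12  1.8  -0.57  1.14 -0.94]
turn units 0.03  then shift units x 0.03 y 0.06 z 0.54
   shift without turn x 0.03 y 0.06
```

View pics/c29.png

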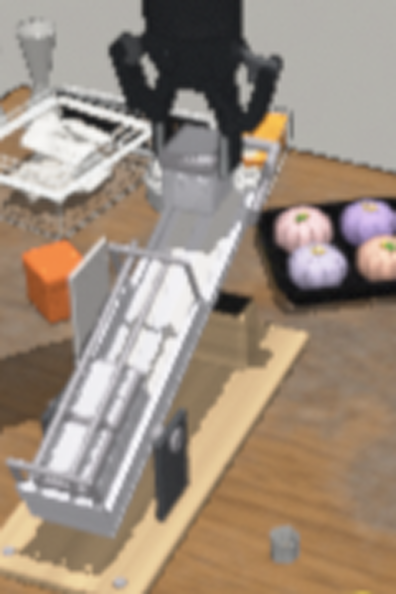

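play_rows(
  commands=[
    [[0,0.04,0.13,0,35],[0,0,0.1,0,35],[0,0,0.08,0,35],[0,0,0.08,0,35],[0,0,0.08,0,35],[0,0,0.06,0,35],[0,0,0.05,0,35],[0,0,0,0,35]],
  ],
)

```text
clock: 51.22
eef_pos: [0.5695, -0.0352, 0.1871]
tcp_rot: [-3.139, -0.132, 0.0]
force: [0.1, -0.5, -0.6]
grip_width: 0.526
```

```bash
python3 -c "
from h import *
plan(.569,-.0345,.186,-85.3)
"
```

```text
t 51.22 pos [ 0.5695 -0.0352  0.1871] head -85.18 z [-0.  0. -1.] F [ 0.1 -0.5 -0.6] grip 0.526 q [-0.75  0.59  1.11  1.82 -0.59  1.11 -0.92]
turn units 0.02  then shift units x -0.02 y -0.02 z 0.04
   shift without turn x -0.02 y -0.02
```

play_rows(
  commands=[
    [[0,0,0,0,70],[0,0,0,0,70],[0,0,0,0,70],[0,0,0,0,70],[0,0,-0.5,0,70],[0,0,-1,0,70],[0,0,-1,0,70],[0,0,-0.5,0,50]],
  ],
)

```text
clock: 52.22
eef_pos: [0.5701, -0.0357, 0.2795]
tcp_rot: [3.139, 0.132, 0.004]
force: [-0.4, -0.5, -0.2]
grip_width: 0.623
```

```bash
python3 -c "
from h import *
plan(.6385,-.030,.29,4.7)
s=snap('scene','s30.png')[100:290,170:340]
cv2.imwrite('pics/c30.png',cv2.resize(s,None,fx=3.1,fy=3.1,interpolation=cv2.INTER_CUBIC))
"
```

```text
t 52.22 pos [ 0.5701 -0.0357  0.2795] head -85.19 z [ 0.002  0.    -1.   ] F [-0.4 -0.5 -0.2] grip 0.623 q [-0.81  0.5   1.19  1.7  -0.49  1.28 -1.  ]
turn units -14.98  then shift units x 0.00 y 2.29 z -0.35
   shift without turn x 2.29 y 0.00
```

View pics/c30.png

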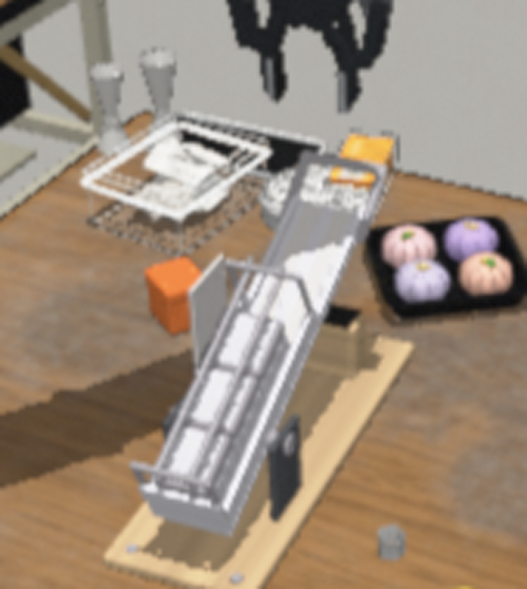

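View pics/s30.png

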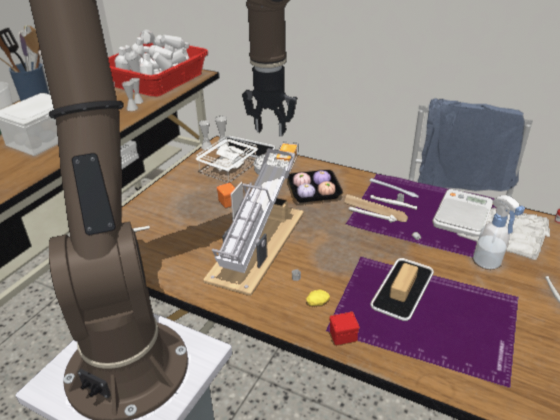

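All three tins lie in a closed row at the stop (crop (190,460)–(240,330)). Now back to the bar.

play_rows(
  commands=[
    [[0.8,0,-0.3,0,28],[0.8,0,0,0,28],[0.69,0,0,-1,28],[0,0,0,-1,28],[0,0,0,-1,28],[0,0,0,-1,28],[0,0,0,-1,28],[0,0,0,-1,28]],
  ],
)

```text
clock: 53.28
eef_pos: [0.6377, -0.0292, 0.2854]
tcp_rot: [-2.942, -1.101, 0.002]
force: [0.2, -0.3, 0.0]
grip_width: 0.326
```

play_rows(
  commands=[
    [[0,0,0,-1,28],[0,0,0,-1,28],[0,0,0,-1,28],[0,0,0,-1,28],[0,0,0,-1,28],[0,0,0,-1,28],[0,0,0,-1,28],[0,0,0,-1,28]],
  ],
)

```text
clock: 54.28
eef_pos: [0.6376, -0.0293, 0.2854]
tcp_rot: [-2.24, -2.202, 0.001]
force: [-0.1, -0.1, -0.5]
grip_width: 0.327
```

play_rows(
  commands=[
    [[0,0,0,-1,28],[0,0,0,0,28]],
  ],
)

```text
clock: 54.52
eef_pos: [0.6377, -0.0294, 0.2857]
tcp_rot: [-2.126, -2.312, 0.0]
force: [0.8, -0.3, 0.6]
grip_width: 0.328
```

```bash
python3 -c "
from h import *
plan(.638,-.030,.185,4.7)
s=snap('scene','s31.png')[60:220,210:340]
cv2.imwrite('pics/c31.png',cv2.resize(s,None,fx=4,fy=3.6,interpolation=cv2.INTER_CUBIC))
print(proj('scene',[.636,-.0294,.1978]))
"
```

```text
t 54.52 pos [ 0.6377 -0.0294  0.2857] head 4.78 z [-0.001  0.    -1.   ] F [ 0.8 -0.3  0.6] grip 0.328 q [-0.49  0.48  0.7   1.5  -0.31  1.28  0.33]
turn units 0.01  then shift units x -0.02 y 0.01 z 3.36
   shift without turn x -0.02 y 0.01
[281.03640894 151.00602248]
```

View pics/c31.png

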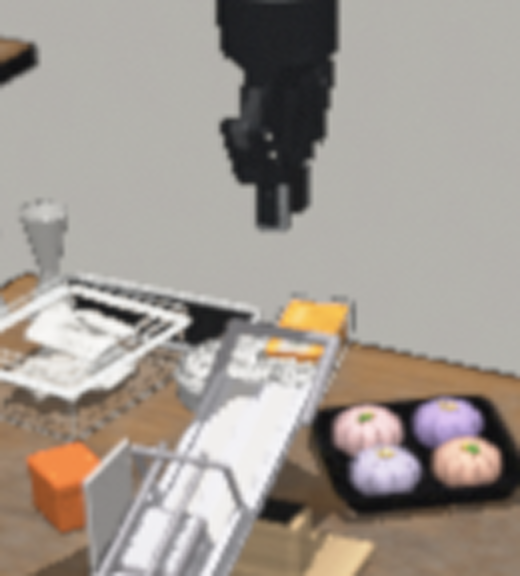

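play_rows(
  commands=[
    [[0,0,0.8,0,28],[0,0,0.9,0,28],[0,0,0.8,0,28],[0,0,0.5,0,28],[0,0,0.3,0,28],[0,0,0,0,28]],
  ],
)

```text
clock: 55.32
eef_pos: [0.6379, -0.0294, 0.187]
tcp_rot: [-2.126, -2.312, 0.001]
force: [-0.3, -0.1, -0.2]
grip_width: 0.328
```

```bash
python3 -c "
from h import *
plan(.638,-.030,.185,4.7)
s=snap('scene','s32.png')[100:200,220:330]
cv2.imwrite('pics/c32.png',cv2.resize(s,None,fx=5,fy=5,interpolation=cv2.INTER_CUBIC))
"
```

```text
t 55.32 pos [ 0.6379 -0.0294  0.187 ] head 4.79 z [-0. -0. -1.] F [-0.3 -0.1 -0.2] grip 0.328 q [-0.46  0.55  0.66  1.63 -0.37  1.09  0.38]
turn units 0.02  then shift units x -0.02 y 0.00 z 0.07
   shift without turn x -0.02 y 0.00
```

View pics/c32.png

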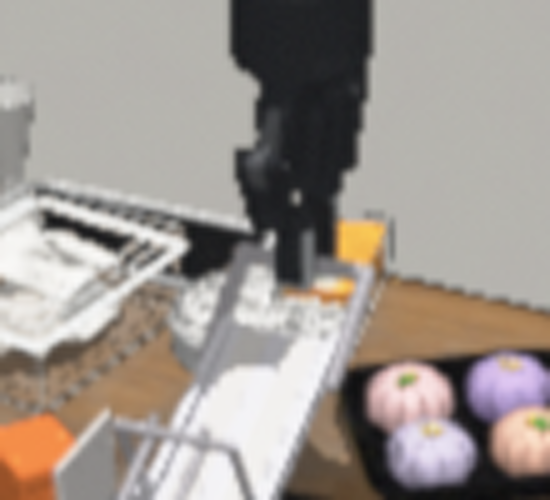

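play_rows(
  commands=[
    [[0,0,0,0,10],[0,0,0,0,3],[0,0,0,0,3],[0,0,0,0,3],[0,0.07,0.17,0,3],[0,0.07,0.17,0,3],[0,0.07,0.18,0,3],[0,0.07,0.18,0,3]],
  ],
)

```text
clock: 56.38
eef_pos: [0.649, -0.0286, 0.1687]
tcp_rot: [2.123, 2.31, 0.007]
force: [2.5, 1.1, 10.6]
grip_width: 0.081
```

play_rows(
  commands=[
    [[0,0.07,0.18,0,3],[0,0.07,0.19,0,3],[0,0.06,0.19,0,3],[0,0.06,0.19,0,3],[0,0.05,0.19,0,3],[0,0.05,0.19,0,3],[0,0.05,0.19,0,3],[0,0.04,0.19,0,3]],
  ],
)

```text
clock: 57.38
eef_pos: [0.662, -0.0275, 0.123]
tcp_rot: [2.123, 2.311, 0.006]
force: [1.1, 0.7, 9.4]
grip_width: 0.085
```

```bash
python3 -c "
from h import *
plan(.666,-.0273,.0742,4.7)
s=snap('scene','s33.png')[100:290,190:330]
cv2.imwrite('pics/c33.png',cv2.resize(s,None,fx=3.1,fy=3.1,interpolation=cv2.INTER_CUBIC))
"
```

```text
t 57.38 pos [ 0.662  -0.0275  0.123 ] head 4.84 z [ 0.005  0.    -1.   ] F [1.1 0.7 9.4] grip 0.085 q [-0.42  0.65  0.62  1.63 -0.43  0.99  0.42]
turn units 0.02  then shift units x -0.01 y 0.13 z 1.63
   shift without turn x -0.01 y 0.13
```

View pics/c33.png

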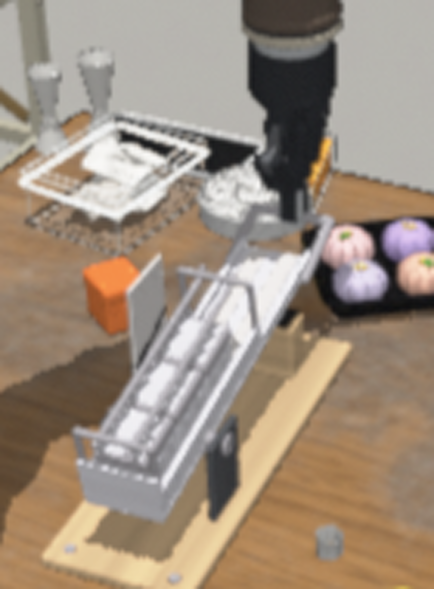

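play_rows(
  commands=[
    [[0,0.03,0.19,0,3],[0,0.03,0.19,0,3],[0,0.02,0.19,0,3],[0,0.02,0.19,0,3],[0,0.01,0.19,0,3],[0,0.01,0.19,0,3],[0,0,0.19,0,3],[0,0,0.15,0,3]],
  ],
)

```text
clock: 58.42
eef_pos: [0.667, -0.0271, 0.0792]
tcp_rot: [2.122, 2.31, 0.008]
force: [-3.3, 1.4, 38.8]
grip_width: 0.084
```

play_rows(
  commands=[
    [[0,0,0.1,0,3],[0,0,0,0,3]],
  ],
)

```text
clock: 58.68
eef_pos: [0.6672, -0.0271, 0.0785]
tcp_rot: [2.122, 2.309, 0.011]
force: [-5.0, 2.8, 28.4]
grip_width: 0.083
```

play_rows(
  commands=[
    [[0,0,0.05,0,3],[0,0,0,0,3]],
  ],
)

```text
clock: 58.92
eef_pos: [0.6671, -0.0272, 0.0778]
tcp_rot: [2.122, 2.309, 0.011]
force: [-5.4, 3.2, 37.3]
grip_width: 0.081
```

play_rows(
  commands=[
    [[0,0,-0.1,0,3],[0,0,0,0,15],[0,0,0,0,28],[0,0,0,0,28],[0,0,-0.3,0,28],[0,0,-0.6,0,28],[0,0,-1,0,28],[0,0,-1,0,28]],
  ],
)

```text
clock: 59.92
eef_pos: [0.6636, -0.0275, 0.1642]
tcp_rot: [2.126, 2.312, 0.001]
force: [-0.1, -0.1, -0.3]
grip_width: 0.327
```

play_rows(
  commands=[
    [[0,0,-1,0,28],[0,0,-1,0,28],[-1,-0.5,-0.5,0,28],[-1,-0.5,0,0,28],[-1,-0.5,0,0,28],[-1,-0.5,0,0,28],[-1,-0.5,0,0,28],[-1,-0.5,0,0,28]],
  ],
)

```text
clock: 60.92
eef_pos: [0.5884, -0.2155, 0.2385]
tcp_rot: [2.126, 2.312, 0.001]
force: [1.2, 0.1, 0.7]
grip_width: 0.328
```

```bash
python3 -c "
from h import *
plan(.666,-.0273,.0742,4.7)
s=snap('scene','s34.png')[140:290,190:340]; t=snap('top','t34.png')[140:300,200:420]
cv2.imwrite('pics/c34.png',np.vstack([cv2.resize(s,(600,600),interpolation=cv2.INTER_CUBIC)]))
cv2.imwrite('pics/c34t.png',cv2.resize(t,None,fx=3.4,fy=3.4,interpolation=cv2.INTER_CUBIC))
"
```

```text
t 60.92 pos [ 0.5884 -0.2155  0.2385] head 4.8 z [ 0.001 -0.    -1.   ] F [1.2 0.1 0.7] grip 0.328 q [-0.19  0.49  0.7   1.6  -0.33  1.17  0.66]
turn units 0.02  then shift units x 6.04 y 3.09 z 5.48
   shift without turn x 6.03 y 3.10
```

View pics/c34.png

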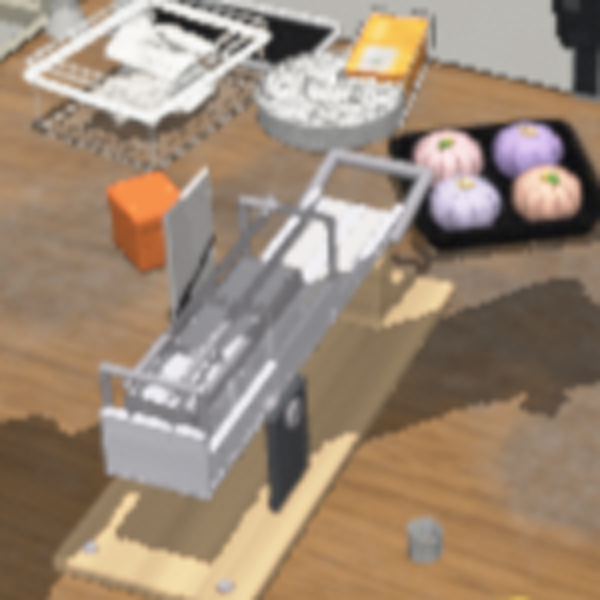

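View pics/c34t.png

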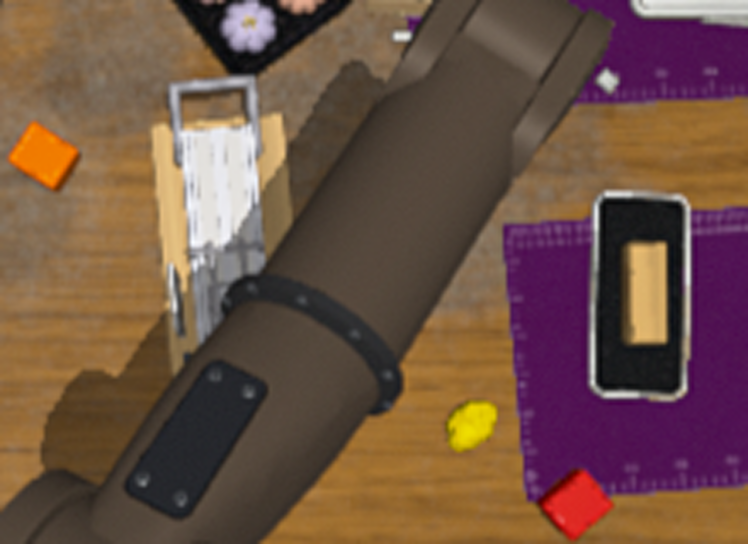

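play_rows(
  commands=[
    [[-1,-0.5,0,0,28],[-1,-0.5,0,0,28],[-1,-0.5,0,0,28],[-1,-0.5,0,0,28],[-1,-0.5,0,0,28],[-1,-0.5,0,0,28],[-1,-0.5,0,0,28],[0,0,0,0,28]],
  ],
)

```text
clock: 62.02
eef_pos: [0.4999, -0.4352, 0.2384]
tcp_rot: [2.13, 2.307, -0.002]
force: [-0.9, -0.2, -0.2]
grip_width: 0.323
```

```bash
python3 -c "
from h import *
plan(.666,-.0273,.0742,4.7)
s=snap('scene','s35.png'); t=snap('top','t35.png')
a=cv2.imread('pics/s6.png')[160:210,260:310]; b=s[160:210,260:310]
print(cv2.phaseCorrelate(np.float32(cv2.cvtColor(cv2.imread('pics/scene0.png'),6)[172:200,268:302]),np.float32(cv2.cvtColor(s,6)[172:200,268:302])))
f=lambda i:cv2.resize(i,None,fx=6,fy=6,interpolation=cv2.INTER_CUBIC)
cv2.imwrite('pics/c35.png',np.hstack([f(a),f(b)]))
cv2.imwrite('pics/c35t.png',cv2.resize(t[150:300,230:420],None,fx=4,fy=4,interpolation=cv2.INTER_CUBIC))
"
```

```text
t 62.02 pos [ 0.4999 -0.4352  0.2384] head 4.56 z [ 0.    -0.002 -1.   ] F [-0.9 -0.2 -0.2] grip 0.323 q [ 0.2   0.56  0.7   1.5  -0.37  1.22  1.04]
turn units -0.02  then shift units x 13.10 y 6.63 z 5.47
   shift without turn x 13.11 y 6.60
((-0.023413657615009242, 0.13666609576976896), 0.7915601554844115)
```

View pics/c35.png

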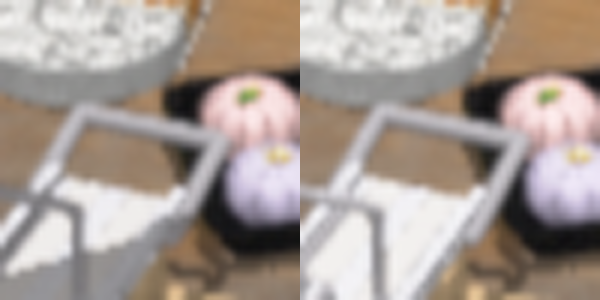

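View pics/c35t.png

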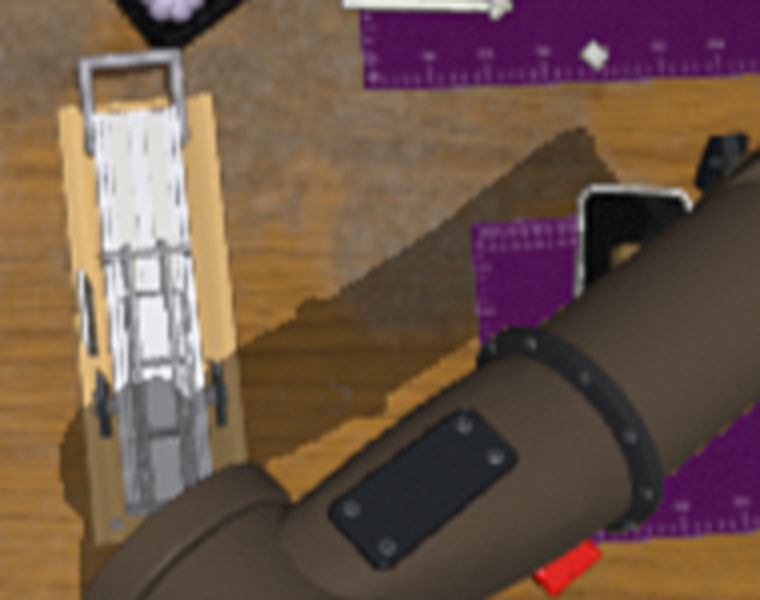

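```bash
python3 -c "
from h import *
for Y,X in ((292,148),(363,155),(435,162)): print(onz('top',X/4+230,Y/4+150,.125).round(4))
print('expected', [.5655+.9966*x for x in (-.088,-.142,-.196)])
robot.sign_off()
"
```

```text
[ 0.4772 -0.0416  0.125 ]
[ 0.4231 -0.0467  0.125 ]
[ 0.3687 -0.0518  0.125 ]
expected [0.4777992, 0.4239828, 0.3701664]
the job is handed in; nothing more can be done
```

The job is done and handed in at about 62 s on the robot's clock; no verdict is reported.

**What I did**
- I laid the chock on the black plate, lifted the lane by its bar to about 25°, and let it stay there.
- I set all three tins in one at a time. They pivoted flat in the jaws and slid down to the stop. Tin A was knocked about 45 mm aside partway through, so I measured it again before picking it up.
- I then lowered the lane by the bar until it met its level stop.

**Last checks**
- **Lane:** the bar's image is within 0.14 pixel of the first picture, so the lane is level.
- **Tins:** the tin edges I measured (x = 0.477, 0.423, 0.369) are within 1.5 mm of a closed row of three against the stop.
- **Chock:** after the lane was lowered it lay near the plate's middle. In the last top view the arm covered most of it.
- **Tray:** it looks unmoved by eye in the last pictures; I did not measure it.
- **Robot:** the arm was clear of everything.

**Possible concern:** the wrist force peaked at about 39 N, with the fingers gripping the bar, as the lane met its stop. The limits are 40 N for the arm or gripper body and 120 N at the wrist. No check failed or disagreed.

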